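# Hang the dial thermometer on the sprung hook stand

### The job

Take the dial thermometer out of its wooden cradle and hang it by its slot on the hook of the stand, right back against the black backing plate, with the dial facing outward. While it is on the hook, pull it straight down with a steady tug of about 8 N for one second to check that it is caught, never loading the stand with more than 15 N, then let go and leave it hanging there. Leave the other things on the desk where they are.

Things in the scene. Friction and masses are not known exactly. Their poses are not given: they have to be found in the camera images.
- gauge_center (a point): centre of the dial thermometer: an upright white slab 60 mm wide (y), 14 mm thick (x), 97 mm tall (z), about 150 g. Its -x is the outward normal of the marked face (round dial, coloured graduations, red pointer); +x is the plain back with a grey panel. Stands upright in the cradle at the start; pinch its narrow side edges (60 mm apart) from above, about 10 mm above this point
- gauge_slot (a point): middle of the top edge of the thermometer's hanging slot, mid-thickness, 40.5 mm above gauge_center, 8 mm below the slab's top. The slot goes right through the thickness, 18 mm wide and 37 mm tall, downward from this point; its top is a shallow inverted V (sides 2.5 mm lower) that centres on the hook. The thermometer can stand by itself on the desk if it must be regrasped
- gauge_dial (a point): point on the marked (dial) face, 7 mm from gauge_center along its -x, same height; axes as gauge_center
- gauge_back (a point): point on the plain back face, 7 mm from gauge_center along its +x, same height; axes as gauge_center
- cradle: wooden cradle fixed to the desk, 33 x 79 x 20 mm, with a pocket 17 x 63 mm and 12 mm deep that holds the thermometer's foot (pocket floor 8 mm above the desk); origin at the centre of its underside, long side along its y. It and the thermometer may face any way round, on either side of the desk
- stand: telescopic hook stand, fixed to the desk: grey round foot 124 mm across, 14 mm high, column 22 mm across; origin on the desk on the column's axis. The hook points outward along the stand's -x. A thermometer hung right has the same x, y, z directions as the stand and its back within 7 mm of the black backing plate (44 mm wide, from 43 mm below to 7 mm above the prong's centre line)
- stand_face (a point): fixed mark on the stand's axes, 20 mm from the column's axis along the stand's -x (in the plane of the backing plate's front face), 165 mm above the desk: the middle of the hook's height range. The column's height setting is NOT measured: the brass prong's centre line, unloaded, is level and lies 157 to 173 mm above the desk; find it by feel or by eye
- stand_prong (a point): fixed mark 30 mm straight out (stand's -x) from stand_face, same height: above or below it the 7 mm thick level prong, at y = 0, bends up to a tip that ends 39 mm out from the backing plate and 10.5 mm above the prong's centre line. Prong and plate together are on a spring: they sink 1 mm for each 3.5 N of downward load, 12 mm at most, and come back. Nothing of the stand is higher than the tip
- mouse: black computer mouse, 98 x 56 x 30 mm, in the middle of the desk on a blue mat 3 mm thick; origin at the centre of its underside
- notes: yellow block of sticky notes, 75 x 75 x 20 mm; origin at the centre of its underside
- mug: blue mug, 80 mm across, 92 mm tall; origin at the centre of its underside
- book: green book lying flat, 150 x 210 x 22 mm; origin at the centre of its underside
- pen: red pen, 135 x 10 x 10 mm; origin at the centre of its underside
- eraser: dark rubber eraser, 45 x 22 x 13 mm; origin at the centre of its underside
- stapler: blue stapler, 130 x 34 x 46 mm; origin at the centre of its underside

How it is judged:
By the outcome, as a careful person would: the job done as asked, in the order asked, and still so for the second after the job is handed in, with the robot touching nothing.
It also fails if it takes over 64 s, if anything falls off the work surface, if the arm or the gripper's body presses on something with over 40 N, if the wrist force passes 120 N, or if a joint passes its speed limit or range.

### The arm

A 7-joint arm with a two-finger parallel gripper is mounted at the origin on the work surface. World frame = base frame: x ahead of the robot, y to its left, z up, the work surface at z = 0. Lengths are in m, angles in rad, forces in N, time in s.
With the tool pointing down it reaches from about 0.425 to 0.925 m from the base axis. Payload 6.8 kg.
Tool frame: the origin (TCP) lies at the very end of the fingers, on their centre line; the grasp point (between the pads) lies 19 mm behind it; y points along the fingers, z is the direction in which the jaws open and shut, and the axes are right-handed (so a half turn about y gives the same grasp; the last joint's range is limited). The gripper opens to 85 mm and grips with 20 to 120 N. Pads are 22 mm wide; open, the fingers measure 114 mm over their backs; the gripper's body (76 mm by 85 mm) begins 54 mm behind the grasp point. The pads swing forward as they close: fully open they stand 13 mm farther back than shut.
Start: joints at [-1.444, 0.477, 0.022, 1.555, -0.011, 1.109, -0.083], TCP at [0.157, 0.656, 0.231] pointing down, gripper open.
Joint ranges: [-2.96, 2.96], [-0.34, 2.1], [-1.41, 1.46], [0.24, 2.44], [-1.37, 4.51], [0.17, 1.92], [-2.96, 2.96]. Speed limits (rad/s): [2.39, 2.39, 3.14, 3.14, 3.14, 3.14, 3.14].

### API

Orientations are given as a rotation vector (axis times angle).
In Python, from bench import r gives the robot as it stands.
- The arm moves only by the tool drive_tool, never from a script. Its argument "series" is a list of rows, each a list of 7 numbers: the shift along the tool's x, y, z in mm, then the turn, a rotation vector about the tool's x, y, z in degrees, then the finger opening in mm, from 0 to 85.4. In form: [[tx, ty, tz, wx, wy, wz, grip], ...]. A call has 1 to 5 rows; each row is the pose to reach, as a shift and turn from the pose measured when the call began, along the tool's axes at that moment; what a row does not reach only later rows make up. A row lasts 1/10 s, in which the tool goes at most 50 mm and 8.59 degrees, less where a joint would pass 70% of its speed; a pose out of reach is approached as far as the arm can. A call with a gripper value outside its range is refused whole. The fingers move at their own pace and stop on an object; "squeeze" is the grip in N (left out, the last holds). Time passes only in rows, so rows that repeat a pose let the fingers close. It gives the time, the measured TCP pose, the force and the opening at its end, in the units of the state.
- r.get_obs(): the state, without advancing time (a new reading comes with each control period).
- r.grab_frame(name): name is "scene" or "top" or "wrist"; returns a dict with "frame" (420x560x3 uint8, blue, green, red), "intrinsics" (3x3 intrinsics, pixels), "rvec" (rotation vector, rad) and "tvec" (3), from world to camera coordinates, as OpenCV has them. Camera axes: x right, y down, z forward; pixel columns grow to the right and rows downward; lengths in m; the calibration is good to about 2 mm. A picture is of the moment at which its call begins. There is no depth.
- r.hand_in(): hands the job in, once; it reports no verdict.
The state is a dict: "clock": time; "joints": joint angles; "qvel": joint speeds; "tau": joint torques, N m; "tcp_pos": TCP position; "orientation": TCP orientation; "contact_force": force on the tool from outside, world axes, zero at the start; "moment": the same for the moment, N m; "grip_width": finger opening in m.
Only numpy, scipy, OpenCV 4.12 (cv2) and the standard library are available. Lean on these libraries where they do the work, as an engineer would, in place of code of your own. Each camera call takes 0.05 s, during which the arm holds its last target.

## Working session

There is one attempt and no reset: what is moved stays moved. The work goes in short steps, Python scripts to look and compute and a tool call to move; the robot and the scene stay as the last step left them, time stands still between calls to the robot, and variables do not carry over. Pictures are saved under pics/ and viewed, and the job is handed in when it is done.

Besides the shell and the picture viewer there is one more tool, called after "Request:" as a command line: name --pt "numbers of a row" for each row, then --argument value for the rest. drive_tool: Moves the arm, as the interface text tells. Its arguments: {"type":"object","properties":{"series":{"type":"array","items":{"type":"array","items":{"type":"number"}}},"squeeze":{"type":"number"}},"required":["series"]}

```bash
ls; mkdir -p pics; cat > h.py <<'E'
import numpy as np, cv2
from bench import r
from scipy.spatial.transform import Rotation as R
def cam(n,save):
    f=r.grab_frame(n); cv2.imwrite('pics/'+save+'.png',f['frame']); np.savez('pics/'+save+'.npz',**f); return f
def load(s): return dict(np.load('pics/'+s+'.npz'))
def ray(f,px):
    K=f['intrinsics'];Rm=cv2.Rodrigues(np.array(f['rvec'],float))[0];t=np.array(f['tvec'],float).ravel()
    px=np.atleast_2d(np.array(px,float))
    d=(np.linalg.inv(K)@np.c_[px,np.ones(len(px))].T).T@Rm
    return -Rm.T@t,d
def onz(f,px,z):
    o,d=ray(f,px); return o+d*((z-o[2])/d[:,2])[:,None]
def proj(f,P):
    return cv2.projectPoints(np.atleast_2d(np.array(P,float)),np.array(f['rvec'],float),np.array(f['tvec'],float),f['intrinsics'],None)[0][:,0]
def tri(f1,p1,f2,p2):
    o1,d1=ray(f1,p1);o2,d2=ray(f2,p2);A=np.c_[d1[0],-d2[0]];s=np.linalg.lstsq(A,o2-o1,rcond=None)[0]
    a=o1+d1[0]*s[0];b=o2+d2[0]*s[1];return (a+b)/2,np.linalg.norm(a-b)
def st():
    o=r.get_obs();M=R.from_rotvec(o['orientation']).as_matrix()
    print('t',o['clock'],'p',np.round(o['tcp_pos'],4),'F',np.round(o['contact_force'],2),'w',o['grip_width']);print(np.round(M,3),np.round(o['joints'],3));return o,M
E
python3 - <<'E'
from h import *
for n in['scene','top','wrist']:
    f=cam(n,n+'0');o,d=ray(f,[280,210]);print(n,o,d[0],f['intrinsics'][0,0])
st()
E
```

```text
pics
scene [1.49968093 0.46123981 1.09379084] [-0.61045537 -0.37573713 -0.69743956] 484.0637529823153
top [ 0.34046261 -0.05505546  1.52667916] [ 0.18489668 -0.01761307 -0.98262535] 454.76526608838293
wrist [0.09043747 0.6719985  0.37284394] [ 0.25155663 -0.07847288 -0.96479354] 333.0548452911613
t 0.15 p [0.1569 0.656  0.2305] F [ 0.42 -0.75 -0.73] w 0.08558366233071049
[[ 0.973 -0.     0.233]
 [-0.233 -0.001  0.973]
 [ 0.    -1.    -0.001]] [-1.444  0.478  0.022  1.556 -0.011  1.109 -0.083]
```

View pics/scene0.png

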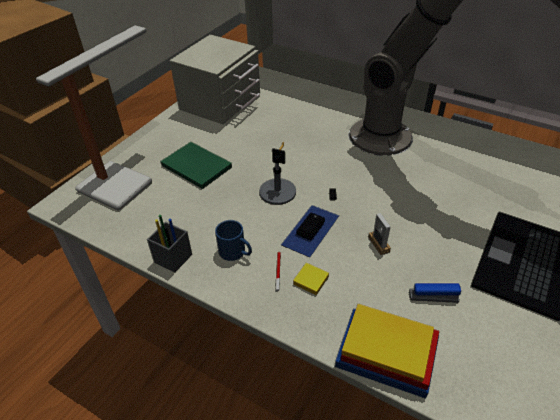

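View pics/top0.png

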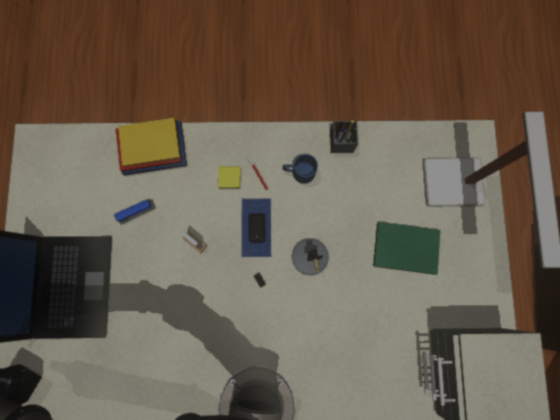

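View pics/wrist0.png

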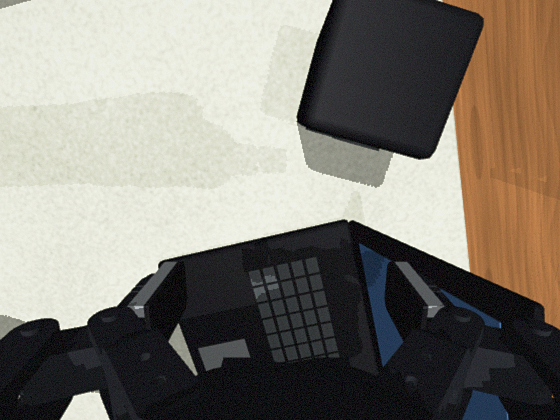

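```bash
python3 - <<'E'
from h import *
a=load('scene0')['frame'];b=load('top0')['frame']
c=np.hstack([cv2.resize(a[200:260,360:410],(400,480),interpolation=2),cv2.resize(a[140:205,255:305],(400,480),interpolation=2)])
d=np.hstack([cv2.resize(b[225:260,175:215],(400,350),interpolation=2),cv2.resize(b[235:280,285:335],(400,360),interpolation=2)[:350]])
for n,i in[('z1',c),('z2',d)]:
    cv2.imwrite(f'pics/{n}.png',np.clip(i.astype(float)*1.6,0,255).astype(np.uint8))
E
```

```text
(no output)
```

View pics/z1.png

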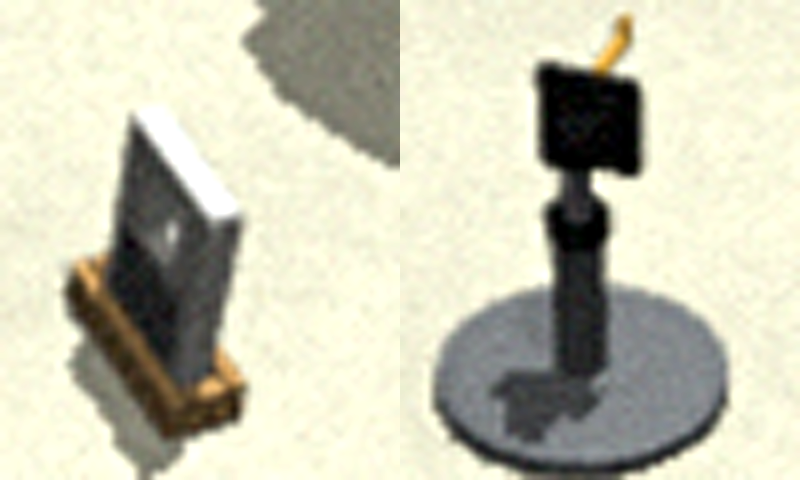

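View pics/z2.png

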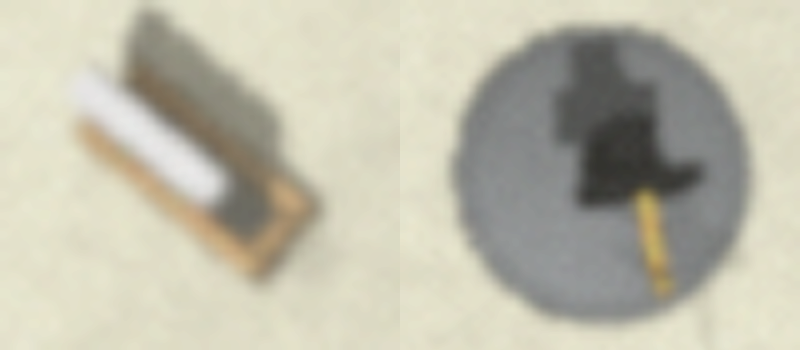

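```bash
python3 - <<'E'
from h import *
t=load('top0');s=load('scene0')
hv=cv2.cvtColor(t['frame'],cv2.COLOR_BGR2HSV);g=t['frame']
# foot: nonbright in window
def crop(m,x0,y0,x1,y1):
    q=np.zeros_like(m);q[y0:y1,x0:x1]=m[y0:y1,x0:x1];return q
V=hv[...,2]
m=crop(((V<135)).astype(np.uint8),285,235,335,280)
cs=max(cv2.findContours(m,0,1)[0],key=cv2.contourArea);e=cv2.fitEllipse(cv2.convexHull(cs));print('foot',e, onz(t,e[0],0.014))
# check size
for ang in(0,90,180,270):
    a=np.deg2rad(ang);p=[e[0][0]+e[1][0]/2*np.cos(a),e[0][1]+e[1][0]/2*np.sin(a)];print(onz(t,p,.014))
# prong brass top
b=crop(((hv[...,1]>110)&(hv[...,0]>12)&(hv[...,0]<32)&(V>90)).astype(np.uint8),285,235,335,280)
ys,xs=np.nonzero(b);print('brass',len(xs),xs.min(),xs.max(),ys.min(),ys.max());
pts=np.c_[xs,ys].astype(np.float32);l=cv2.fitLine(pts,2,0,.01,.01).ravel();print(l)
p=(pts-l[2:])@l[:2];ends=[l[2:]+l[:2]*p.min(),l[2:]+l[:2]*p.max()];P=onz(t,ends,.172);print(ends,P)
# gauge top
w=crop(((V>170)&(hv[...,1]<25)).astype(np.uint8),175,225,215,260)
print('V stats',np.percentile(V[225:260,175:215],[5,50,95,100]))
for th in(205,215,222,228):
    w=crop((V>th).astype(np.uint8),175,225,215,260)
    c=max(cv2.findContours(w,0,1)[0],key=cv2.contourArea);rr=cv2.minAreaRect(c);bx=cv2.boxPoints(rr);B=onz(t,bx,.105);print(th,rr,onz(t,rr[0],.105),np.linalg.norm(B-np.roll(B,1,0),axis=1))
k=crop(((hv[...,1]>70)&(hv[...,0]<25)).astype(np.uint8),175,225,215,260)
c=max(cv2.findContours(k,0,1)[0],key=cv2.contourArea);rr=cv2.minAreaRect(c);B=onz(t,cv2.boxPoints(rr),.02);print('cradle',rr,onz(t,rr[0],.02),B,np.linalg.norm(B-np.roll(B,1,0),axis=1))
E
```

```text
foot ((310.3392333984375, 256.84710693359375), (39.18602752685547, 41.81488037109375), 141.35028076171875) [[ 0.46583067 -0.18110041  0.014     ]]
[[ 0.46519195 -0.24626302  0.014     ]]
[[ 0.40138168 -0.17953823  0.014     ]]
[[ 0.4664689  -0.11598713  0.014     ]]
[[ 0.53131768 -0.18268774  0.014     ]]
brass 13 315 317 259 268
[1.6292228e-01 9.8663890e-01 3.1592307e+02 2.6330768e+02]
[array([315.20612, 258.96597], dtype=float32), array([316.70593, 268.04855], dtype=float32)] [[ 0.4463072  -0.18226158  0.172     ]
 [ 0.41943719 -0.18600401  0.172     ]]
V stats [ 83. 139. 144. 146.]Traceback (most recent call last):
  File "<stdin>", line 23, in <module>
ValueError: max() iterable argument is empty
```

```bash
python3 - <<'E'
from h import *
t=load('top0')
hv=cv2.cvtColor(t['frame'],cv2.COLOR_BGR2HSV);V=hv[...,2]
def crop(m,x0,y0,x1,y1):
    q=np.zeros_like(m);q[y0:y1,x0:x1]=m[y0:y1,x0:x1];return q
k=crop(((hv[...,1]>90)&(hv[...,0]<25)).astype(np.uint8),175,225,215,260)
c=np.vstack(cv2.findContours(k,0,1)[0]);rr=cv2.minAreaRect(c);B=onz(t,cv2.boxPoints(rr),.02);print('cradle',rr,onz(t,rr[0],.02),B,np.linalg.norm(B-np.roll(B,1,0),axis=1))
np.set_printoptions(linewidth=250)
print(V[228:256,180:210]);print(hv[228:256,180:210,1])
E
```

```text
cradle ((197.75003051757812, 248.75001525878906), (6.324554920196533, 1.5811388492584229), 18.434947967529297) [[0.49576277 0.19199436 0.02      ]] [[0.49669617 0.20276339 0.02      ]
 [0.50166206 0.20122306 0.02      ]
 [0.49482945 0.18122617 0.02      ]
 [0.48987128 0.18277786 0.02      ]] [0.02111873 0.0051993  0.02113196 0.0051953 ]
[[143 143 143 142 142 141 139 123 102  91  90  93 104 114 129 139 141 143 143 144 142 144 142 142 142 140 140 141 141 140]
 [143 143 143 142 144 143 138 116  93  89  88  92  95  97 110 127 138 141 144 143 143 142 142 143 142 142 140 141 140 142]
 [143 144 142 141 142 142 137 112  88  84  88  89  91  91  96 110 127 137 142 143 142 141 142 142 143 141 142 141 141 142]
 [144 143 142 140 134 136 132 108  84  81  83  89  91  90  91  97 110 126 134 139 142 141 142 142 142 142 140 141 140 140]
 [145 142 143 142 136 130 126 103  84  78  82  85  89  89  90  90  95 104 116 130 139 142 142 143 142 141 142 140 142 141]
 [144 143 144 144 141 134 123  99  78  76  79  79  81  84  88  88  91  93 100 119 131 137 142 142 143 143 140 140 141 139]
 [144 144 143 143 144 1
[... 4588 characters left out ...]
60 84 91 89 73 54 63 82 87 82 56 42 33 30 26 30]
 [30 27 29 30 27 29 29 27 27 29 28 28 28 33 38 55 77 90 92 85 83 91 86 62 41 32 31 30 29 28]
 [29 29 29 29 29 27 29 27 29 27 29 28 31 27 29 37 51 74 87 93 90 83 69 46 33 31 28 28 29 29]
 [31 27 28 29 29 29 27 29 31 29 29 27 29 29 28 30 35 44 65 82 87 78 51 34 31 30 30 28 29 30]
 [29 27 29 25 29 27 29 29 27 29 27 29 29 29 29 29 29 32 43 54 64 56 36 30 29 28 31 29 28 28]
 [30 27 27 29 27 28 27 27 29 31 27 28 28 26 29 27 29 30 30 33 36 39 30 30 28 29 29 30 28 29]
 [29 29 29 29 31 27 29 28 29 29 29 29 31 30 29 29 31 28 29 30 30 31 30 28 30 28 30 28 28 31]
 [29 29 29 31 29 29 29 29 29 27 27 27 26 28 30 26 30 30 31 28 30 30 29 30 28 30 30 29 29 26]]
```

```bash
python3 - <<'E'
from h import *
t=load('top0')
hv=cv2.cvtColor(t['frame'],cv2.COLOR_BGR2HSV);V=hv[...,2];S=hv[...,1]
def rect(m,z):
    q=np.zeros(m.shape,np.uint8);q[228:256,178:212]=m[228:256,178:212]
    ys,xs=np.nonzero(q);P=onz(t,np.c_[xs,ys],z)[:,:2].astype(np.float32)
    rr=cv2.minAreaRect(P);print(len(xs),'mean',P.mean(0),rr)
rect((S<14)&(V>115),.105); rect((S<18)&(V>115),.105); rect(S>52,.02); rect(S>45,.02)
E
```

```text
63 mean [0.5210818  0.20583442] ((0.5208587050437927, 0.20516256988048553), (0.05689404159784317, 0.01064793486148119), 51.379302978515625)
69 mean [0.5214554  0.20655952] ((0.5209354162216187, 0.20513176918029785), (0.056895218789577484, 0.013058160431683064), 52.1439208984375)
133 mean [0.51489335 0.19932918] ((0.519156813621521, 0.2042178213596344), (0.07906243950128555, 0.033729493618011475), 51.285335540771484)
156 mean [0.5156824  0.19978009] ((0.5189085602760315, 0.20396482944488525), (0.08031973242759705, 0.03531887009739876), 50.670570373535156)
```

Request:
drive_tool --pt "458 -20 -355 0 25 0 85" --pt "458 -20 -355 0 25 0 85" --pt "458 -20 -355 0 25 0 85" --pt "458 -20 -355 0 25 0 85" --pt "458 -20 -355 0 25 0 85"

```text
clock: 0.65
tcp_pos: [0.3142, 0.4598, 0.2397]
orientation: [-1.508, 0.525, -0.526]
contact_force: [1.4, -0.3, 1.2]
grip_width: 0.085
```

```bash
cat > go.py <<'E'
import sys
from h import *
# usage: go.py x y z jawangle(deg, tool z axis heading)  -> prints row
x,y,z,a=map(float,sys.argv[1:5]);o,M=st()
h=np.deg2rad(a);Z=np.array([np.cos(h),np.sin(h),0]);Y=np.array([0,0,-1.]);T=np.c_[np.cross(Y,Z),Y,Z]
if T[:,2]@M[:,2]<0 and len(sys.argv)<6: T[:,[0,2]]*=-1
print('row',np.round(M.T@(np.array([x,y,z])-o['tcp_pos'])*1000,1),np.round(np.rad2deg(R.from_matrix(M.T@T).as_rotvec()),2))
E
python3 go.py .52 .2045 .25 51.4
```

```text
t 0.65 p [0.3142 0.4598 0.2397] F [ 1.38 -0.31  1.21] w 0.08497917896972063
[[ 0.783 -0.     0.622]
 [-0.622 -0.002  0.783]
 [ 0.001 -1.    -0.001]] [-1.23   0.275  0.178  1.841 -0.055  1.032 -0.13 ]
row [319.9  -9.9 -72. ] [0.08 0.15 0.05]
```

Request:
drive_tool --pt "320 -10 -72 0 0 0 85" --pt "320 -10 -72 0 0 0 85" --pt "320 -10 -72 0 0 0 85" --pt "320 -10 -72 0 0 0 85" --pt "320 -10 -72 0 0 0 85"

```text
clock: 1.15
tcp_pos: [0.4707, 0.265, 0.2477]
orientation: [-1.508, 0.525, -0.525]
contact_force: [0.9, 1.0, -1.1]
grip_width: 0.085
```

```bash
python3 - <<'E'
from h import *
cam('wrist','w1');st()
E
```

```text
t 1.2 p [0.4766 0.2562 0.2484] F [ 4.56 -5.16  1.91] w 0.08512775722563967
[[ 0.776  0.004  0.63 ]
 [-0.63  -0.005  0.776]
 [ 0.006 -1.    -0.002]] [-0.883  0.242  0.323  1.876 -0.081  1.037  0.361]
```

View pics/w1.png

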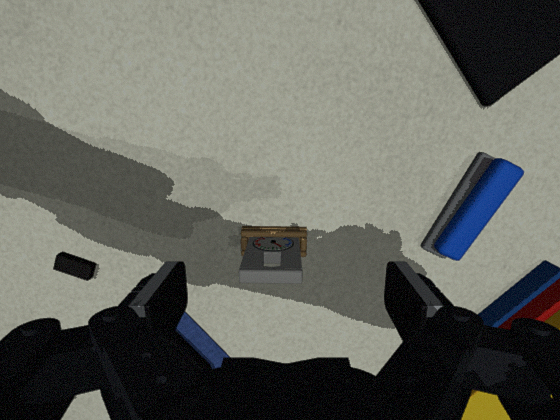

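Request:
drive_tool --pt "66 0 -13 0 0 0 85" --pt "66 0 -13 0 0 0 85" --pt "66 0 -13 0 0 0 85"

```text
clock: 1.5
tcp_pos: [0.5221, 0.1996, 0.249]
orientation: [-1.507, 0.535, -0.546]
contact_force: [-0.3, -0.4, 0.4]
grip_width: 0.0851
```

```bash
python3 - <<'E'
from h import *
f=cam('wrist','w2');st();
print(proj(f,[[.52,.2045,.105],[.5387,.228,.105],[.5012,.181,.105]]))
E
python3 go.py .52 .2045 .045 51.4
```

```text
t 1.55 p [0.5205 0.2023 0.2487] F [-0.02  0.14 -0.41] w 0.08512916782497196
[[ 0.773  0.004  0.634]
 [-0.634 -0.006  0.773]
 [ 0.007 -1.    -0.002]] [-0.779  0.274  0.357  1.839 -0.101  1.047  0.501]
[[289.43044929 192.69127118]
 [323.6354799  192.09454965]
 [255.20053283 193.20148037]]
t 1.55 p [0.5205 0.2023 0.2487] F [-0.02  0.14 -0.41] w 0.08512916782497196
[[ 0.773  0.004  0.634]
 [-0.634 -0.006  0.773]
 [ 0.007 -1.    -0.002]] [-0.779  0.274  0.357  1.839 -0.101  1.047  0.501]
row [ -3.1 203.7   1.8] [ 0.13 -0.75  0.38]
```

View pics/w2.png

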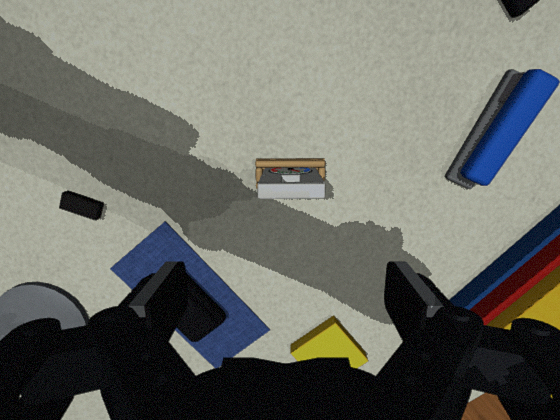

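```bash
python3 - <<'E'
from h import *
f=load('w2');I=f['frame'];hv=cv2.cvtColor(I,cv2.COLOR_BGR2HSV)
print(hv[178:202:2,290])
S,V=hv[...,1],hv[...,2]
m=((S<25)&(V>150)).astype(np.uint8);q=np.zeros_like(m);q[178:204,245:340]=m[178:204,245:340]
c=max(cv2.findContours(q,0,1)[0],key=cv2.contourArea);rr=cv2.minAreaRect(c);print(rr)
P=onz(f,c[:,0],.105)[:,:2].astype(np.float32);print(cv2.minAreaRect(P))
m=((S>70)&(hv[...,0]<25)).astype(np.uint8);q=np.zeros_like(m);q[150:204,245:340]=m[150:204,245:340]
c=np.vstack(cv2.findContours(q,0,1)[0]);P=onz(f,c[:,0],.02)[:,:2].astype(np.float32);print('cradle',cv2.minAreaRect(P))
E
```

```text
[[ 96   7 180]
 [ 66   7 184]
 [ 60  10  80]
 [ 35   9 167]
 [105  11 183]
 [101  11 181]
 [107  10 183]
 [ 48   7 174]
 [ 53   6 176]
 [ 30   5 170]
 [ 38  15 136]
 [ 32  23 176]]
((291.0, 191.5), (15.0, 66.0), 90.0)
((0.520064651966095, 0.2061924934387207), (0.058108583092689514, 0.013467253185808659), 50.462501525878906)
cradle ((0.5179654359817505, 0.20819538831710815), (0.07789948582649231, 0.03161639720201492), 51.528648376464844)
```

```bash
python3 go.py .5200 .2055 .045 51.2
```

```text
t 1.55 p [0.5205 0.2023 0.2487] F [-0.02  0.14 -0.41] w 0.08512916782497196
[[ 0.773  0.004  0.634]
 [-0.634 -0.006  0.773]
 [ 0.007 -1.    -0.002]] [-0.779  0.274  0.357  1.839 -0.101  1.047  0.501]
row [ -3.8 203.6   2.6] [ 0.13 -0.55  0.38]
```

Request:
drive_tool --pt "-3.8 50 2.6 0.1 -0.6 0.4 85" --pt "-3.8 100 2.6 0.1 -0.6 0.4 85" --pt "-3.8 135 2.6 0.1 -0.6 0.4 85" --pt "-3.8 150 2.6 0.1 -0.6 0.4 85" --pt "-3.8 150 2.6 0.1 -0.6 0.4 85"

```text
clock: 2.05
tcp_pos: [0.517, 0.2066, 0.096]
orientation: [-1.51, 0.532, -0.524]
contact_force: [0.1, -0.4, -1.0]
grip_width: 0.085
```

```bash
python3 go.py .5200 .2055 .045 51.2
```

```text
t 2.05 p [0.517  0.2066 0.096 ] F [ 0.07 -0.37 -0.95] w 0.08499108854718279
[[ 0.781 -0.006  0.624]
 [-0.624 -0.002  0.781]
 [-0.003 -1.    -0.005]] [-0.725  0.47   0.298  1.967 -0.2    0.739  0.589]
row [ 3.2 51.   1.3] [ 0.31  0.17 -0.19]
```

Request:
drive_tool --pt "3.2 15 1.3 0.3 0 0 85" --pt "3.2 30 1.3 0.3 0 0 85" --pt "3.2 45 1.3 0.3 0 0 85" --pt "3.2 51 1.3 0.3 0 0 85" --pt "3.2 51 1.3 0.3 0 0 85"

```text
clock: 2.55
tcp_pos: [0.5194, 0.2055, 0.0442]
orientation: [-1.506, 0.531, -0.524]
contact_force: [-0.6, 0.0, 0.3]
grip_width: 0.0847
```

```bash
python3 go.py .5200 .2055 .045 51.2
```

```text
t 2.55 p [0.5194 0.2055 0.0442] F [-0.57  0.03  0.27] w 0.08471230520244508
[[ 0.781 -0.004  0.624]
 [-0.624  0.001  0.781]
 [-0.004 -1.    -0.002]] [-0.692  0.552  0.265  1.987 -0.239  0.635  0.626]
row [ 0.5 -0.8  0.4] [ 0.09  0.18 -0.23]
```

Request:
drive_tool --pt "0 0 0 0 0 0 50" --pt "0 0 0 0 0 0 50" --pt "0 0 0 0 0 0 50" --pt "0 0 0 0 0 0 50" --pt "0 0 0 0 0 0 50" --squeeze 60

```text
clock: 3.05
tcp_pos: [0.5198, 0.2059, 0.0454]
orientation: [-1.505, 0.531, -0.524]
contact_force: [-1.9, -0.7, 4.7]
grip_width: 0.0589
```

Request:
drive_tool --pt "0 0 0 0 0 0 50" --pt "0 0 0 0 0 0 50" --pt "0 0 0 0 0 0 50"

```text
clock: 3.35
tcp_pos: [0.5198, 0.2058, 0.0455]
orientation: [-1.505, 0.53, -0.525]
contact_force: [0.2, 0.2, 0.0]
grip_width: 0.0591
```

```bash
python3 go.py .5200 .2055 .25 51.2
```

```text
t 3.35 p [0.5198 0.2058 0.0455] F [0.2  0.21 0.04] w 0.05914247577403012
[[ 0.781 -0.003  0.624]
 [-0.624  0.002  0.781]
 [-0.004 -1.    -0.   ]] [-0.692  0.55   0.265  1.987 -0.239  0.636  0.626]
row [-5.000e-01 -2.045e+02 -2.000e-01] [ 0.01  0.18 -0.22]
```

Request:
drive_tool --pt "0 -10 0 0 0 0 50" --pt "0 -30 0 0 0 0 50" --pt "0 -60 0 0 0 0 50" --pt "0 -105 0 0 0 0 50" --pt "0 -150 0 0 0 0 50"

```text
clock: 3.85
tcp_pos: [0.5197, 0.205, 0.1972]
orientation: [-1.506, 0.531, -0.524]
contact_force: [-0.2, 1.0, -1.3]
grip_width: 0.0591
```

Request:
drive_tool --pt "0 -30 0 0 0 0 50" --pt "0 -40 0 0 0 0 50" --pt "0 -40 0 0 0 0 50" --pt "0 -40 0 0 0 0 50"

```text
clock: 4.25
tcp_pos: [0.5189, 0.2046, 0.2358]
orientation: [-1.507, 0.533, -0.523]
contact_force: [-0.1, -0.0, -2.9]
grip_width: 0.0595
```

```bash
python3 - <<'E'
from h import *
for n in['scene','top','wrist']: cam(n,n+'3')
st()
a=load('scene3')['frame'];b=load('wrist3')['frame']
cv2.imwrite('pics/z3.png',np.hstack([cv2.resize(a[110:220,240:420],(0,0),fx=3,fy=3),]))
E
```

```text
t 4.4 p [0.5188 0.2045 0.2353] F [ 0.66  0.78 -1.64] w 0.05929165599107974
[[ 0.781 -0.007  0.624]
 [-0.624 -0.001  0.781]
 [-0.005 -1.    -0.005]] [-0.775  0.291  0.356  1.85  -0.12   1.028  0.526]
```

View pics/wrist3.png

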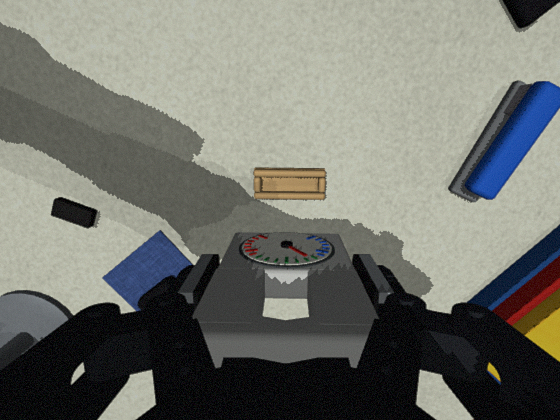

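View pics/z3.png

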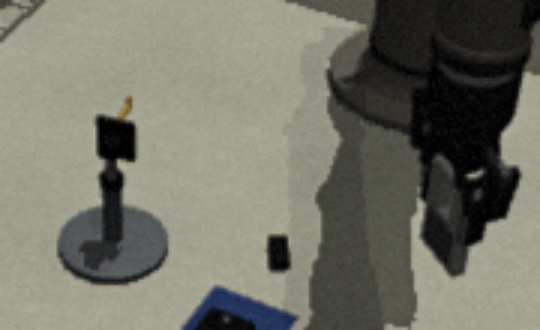

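```bash
python3 go.py .47 -0.03 .25 104
python3 - <<'E'
from h import *
t=load('top0');s=load('scene0')
print('tip',tri(s,[283.3,142.2],t,[318.1,271.2]))
a=onz(t,[[285+22.5,235+25.6],[285+38,235+21.3]],.172);print(a)
print('scene corners',onz(s,[[272.5,148.8],[285,150.6]],.172))
E
```

```text
t 4.4 p [0.5188 0.2045 0.2353] F [ 0.66  0.78 -1.64] w 0.05929165599107974
[[ 0.781 -0.007  0.624]
 [-0.624 -0.001  0.781]
 [-0.005 -1.    -0.005]] [-0.775  0.291  0.356  1.85  -0.12   1.028  0.526]
row [ 108.2  -14.2 -213.7] [  0.12 -52.64  -0.4 ]
tip (array([ 0.41034169, -0.19026225,  0.1634753 ]), np.float64(0.0010387595059204353))
[[ 0.44169266 -0.15922541  0.172     ]
 [ 0.45399157 -0.20568687  0.172     ]]
scene corners [[ 0.46675666 -0.1959497   0.172     ]
 [ 0.4556647  -0.15695723  0.172     ]]
```

Request:
drive_tool --pt "108 -15 -214 0 -53 0 50" --pt "108 -15 -214 0 -53 0 50" --pt "108 -15 -214 0 -53 0 50" --pt "108 -15 -214 0 -53 0 50" --pt "108 -15 -214 0 -53 0 50"

```text
clock: 4.9
tcp_pos: [0.469, -0.0297, 0.2497]
orientation: [-1.571, -0.038, 0.051]
contact_force: [0.8, -1.2, -0.4]
grip_width: 0.059
```

```bash
python3 go.py .47 -0.03 .25 105
```

```text
t 4.9 p [ 0.469  -0.0297  0.2497] F [ 0.77 -1.19 -0.39] w 0.05898733369297512
[[ 0.998 -0.008 -0.057]
 [ 0.057 -0.001  0.998]
 [-0.008 -1.    -0.   ]] [-0.428  0.116  0.393  2.022 -0.052  1.022  1.617]
row [ 1.  -0.3 -0.4] [ -0.05 -11.76  -0.48]
```

Request:
drive_tool --pt "1 0 0 0 -6 -0.5 50" --pt "1 0 0 0 -11.8 -0.5 50" --pt "1 0 0 0 -11.8 -0.5 50" --pt "1 0 0 0 -11.8 -0.5 50"

```text
clock: 5.3
tcp_pos: [0.4697, -0.0295, 0.249]
orientation: [-1.56, -0.203, 0.205]
contact_force: [-0.6, 0.5, -0.6]
grip_width: 0.0591
```

```bash
python3 - <<'E'
from h import *
cam('wrist','w4');st()
E
```

```text
t 5.35 p [ 0.4698 -0.0294  0.2491] F [ 0.64 -0.31 -1.58] w 0.058843314985361744
[[ 0.966 -0.001 -0.258]
 [ 0.258  0.001  0.966]
 [-0.001 -1.     0.001]] [-0.413  0.113  0.376  2.025 -0.05   1.013  1.818]
```

View pics/w4.png

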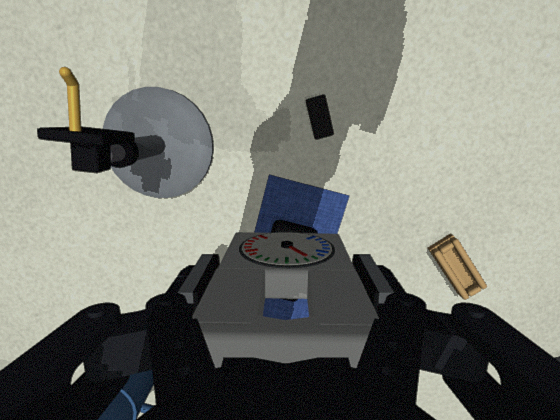

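```bash
python3 - <<'E'
from h import *
f=load('w4');a=f['frame'][55:205,25:225]
cv2.imwrite('pics/z4.png',np.clip(cv2.resize(a,(800,600),interpolation=2)*1.5+25,0,255).astype(np.uint8))
E
```

```text
(no output)
```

View pics/z4.png

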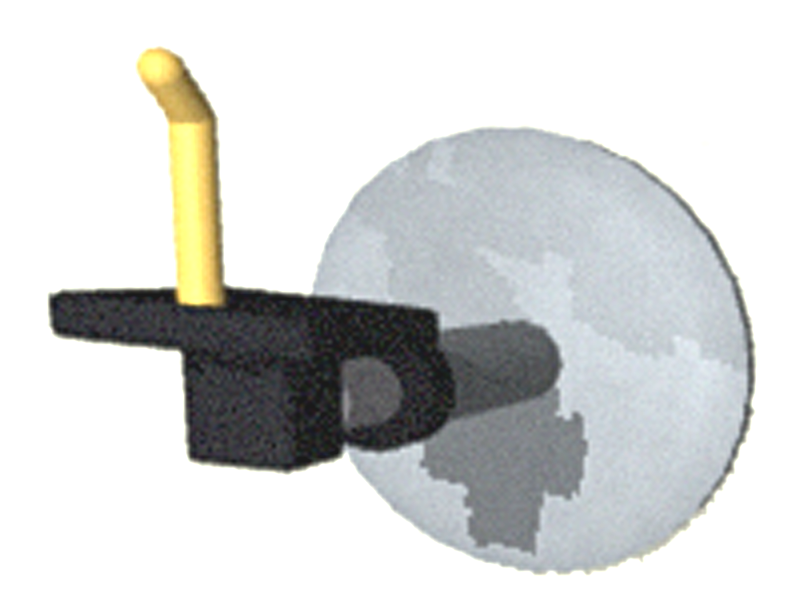

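```bash
python3 - <<'E'
from h import *
f=load('w4');hv=cv2.cvtColor(f['frame'],cv2.COLOR_BGR2HSV);H,S,V=hv[...,0],hv[...,1],hv[...,2]
I=f['frame'].astype(int)
# foot: blueish grey vs beige: b>=r
m=((I[...,0]>=I[...,2]-3)&(V>40)).astype(np.uint8);q=np.zeros_like(m);q[80:205,100:220]=m[80:205,100:220]
c=max(cv2.findContours(q,0,1)[0],key=cv2.contourArea)[:,0]
sel=c[((c[:,0]>150)|(c[:,1]<125)|(c[:,1]>175))&(c[:,0]>118)]
P=onz(f,sel,.014)[:,:2]
A=np.c_[2*P,np.ones(len(P))]
for _ in range(3):
    s=np.linalg.lstsq(A,(P**2).sum(1),rcond=None)[0];rad=np.sqrt(s[2]+s[0]**2+s[1]**2);res=np.hypot(*(P-s[:2]).T)-rad
    print('foot',s[:2],rad,len(P),res.std());k=abs(res)<2*res.std();P=P[k];A=A[k]
C=s[:2]
br=((S>90)&(H>12)&(H<35)&(V>60)).astype(np.uint8);br[:,150:]=0;br[160:]=0
for y in range(66,136,4):
    xs=np.nonzero(br[y])[0]; 
    if len(xs):print(y,xs.min(),xs.max(),end='; ')
print()
p1,p2=np.array([(170+216)/8+25,88]),np.array([75.,130.])
for z in(.157,.162,.167,.172):
    Q=onz(f,[[73.2,88],[75.2,126]],z)[:,:2];d=Q[0]-Q[1];yaw=np.degrees(np.arctan2(-d[1],-d[0]))
    n=np.array([d[1],-d[0]])/np.linalg.norm(d)
    E=onz(f,[[37.5,128.8],[102,129.3]],z+.007)[:,:2];e=E[1]-E[0]
    u=d/np.linalg.norm(d)
    print(z,'yaw',yaw,'off of column from prong line mm',((C-Q[1])@n)*1000,'plate w',np.linalg.norm(e)*1000,'plate yaw',np.degrees(np.arctan2(e[1],e[0]))-90,'plate dist from col',((E.mean(0)-C)@u)*1000)
E
```

```text
foot [ 0.46493804 -0.17484025] 0.058143694676997607 256 0.011485846381038755
foot [ 0.46574861 -0.1769566 ] 0.06058915927612503 240 0.00044960708238211505
foot [ 0.4657709 -0.1769766] 0.060600261261817605 231 0.0004111174496731034
70 59 69; 74 60 72; 78 63 73; 82 66 77; 86 67 78; 90 67 78; 94 68 78; 98 68 78; 102 68 78; 106 68 79; 110 68 79; 114 69 79; 118 69 79; 122 69 79; 126 69 80; 130 69 80; 
0.157 yaw 8.497492633403379 off of column from prong line mm 3.609249078057892 plate w 42.705997683346546 plate yaw 14.434421101992982 plate dist from col 20.192731834994156
0.162 yaw 8.497492633403363 off of column from prong line mm 0.5862132372243859 plate w 41.767521961006494 plate yaw 14.434421101992982 plate dist from col 20.672999046485813
0.167 yaw 8.497492633403345 off of column from prong line mm -2.43682260360912 plate w 40.829046238666436 plate yaw 14.434421101992982 plate dist from col 21.153266257977474
0.172 yaw 8.497492633403288 off of column from prong line mm -5.459858444442572 plate w 39.89057051632638 plate yaw 14.434421101992982 plate dist from col 21.633533469469086
```

```bash
python3 - <<'E'
from h import *
f=load('w4');a=f['frame'][115:180,30:140].astype(float)
a=cv2.GaussianBlur(a,(0,0),.6)
cv2.imwrite('pics/z5.png',np.clip(cv2.resize(a,(792,468),interpolation=2)*4.5-20,0,255).astype(np.uint8))
E
```

```text
(no output)
```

View pics/z5.png

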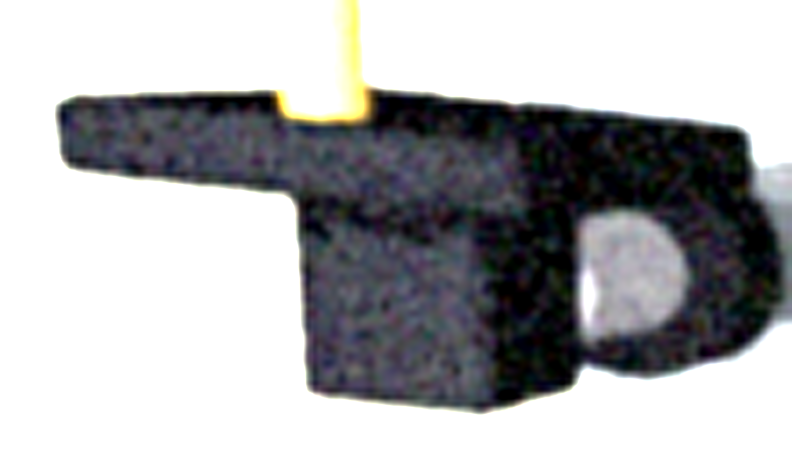

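```bash
python3 - <<'E'
from h import *
f=load('w4');C=np.array([.4657,-.1770])
for z in(.153,.157,.161,.165,.169):
    E=onz(f,[[38.3,129.2],[102.5,134.4]],z+.007)[:,:2];e=E[1]-E[0];u=e/np.linalg.norm(e);x=np.array([u[1],-u[0]])
    G=onz(f,[[39,137.6],[102.5,144.2]],z+.007)[:,:2];g=G[1]-G[0]
    Q=onz(f,[[72.5,90],[74.5,126]],z)[:,:2];d=Q[1]-Q[0]
    B=onz(f,[[134.2,133.1]],z-.043)[0,:2]
    T=onz(f,[[63.8,71]],z+.008)[0,:2]
    loc=lambda p:np.round([(p-C)@x*1000,(p-C)@u*1000],1)
    print(z,'w %.1f %.1f'%(np.linalg.norm(e)*1e3,np.linalg.norm(g)*1e3),'yaw plate %.1f back %.1f prong %.1f'%tuple(np.degrees([np.arctan2(-u[0],u[1]),np.arctan2(-g[0],g[1]),np.arctan2(d[1],d[0])])),'platemid',loc(E.mean(0)),'prong',loc(Q[0]),loc(Q[1]),'BR',loc(B),'tip',loc(T))
E
```

```text
0.153 w 43.0 42.7 yaw plate 10.3 back 8.9 prong 8.6 platemid [-18.1  -4.6] prong [-45.4  -5.1] [-21.7  -5.8] BR [-17.   16.5] tip [-56.3  -4.9]
0.157 w 42.2 42.0 yaw plate 10.3 back 8.9 prong 8.6 platemid [-18.4  -2.1] prong [-45.3  -2.7] [-22.   -3.4] BR [-17.3  18.2] tip [-56.   -2.3]
0.161 w 41.5 41.2 yaw plate 10.3 back 8.9 prong 8.6 platemid [-18.8   0.4] prong [-45.1  -0.3] [-22.2  -0.9] BR [-17.6  20. ] tip [-55.7   0.2]
0.165 w 40.7 40.5 yaw plate 10.3 back 8.9 prong 8.6 platemid [-19.1   2.9] prong [-45.    2.1] [-22.5   1.5] BR [-17.9  21.7] tip [-55.4   2.7]
0.169 w 40.0 39.8 yaw plate 10.3 back 8.9 prong 8.6 platemid [-19.5   5.4] prong [-44.9   4.6] [-22.8   3.9] BR [-18.2  23.5] tip [-55.    5.2]
```

```bash
python3 go.py .495 -0.173 .25 99.2
```

```text
t 5.35 p [ 0.4698 -0.0294  0.2491] F [ 0.64 -0.31 -1.58] w 0.058843314985361744
[[ 0.966 -0.001 -0.258]
 [ 0.258  0.001  0.966]
 [-0.001 -1.     0.001]] [-0.413  0.113  0.376  2.025 -0.05   1.013  1.818]
row [ -12.7   -1.  -145.3] [-0.04  5.73 -0.05]
```

Request:
drive_tool --pt "-12.7 -1 -145.3 0 5.7 0 50" --pt "-12.7 -1 -145.3 0 5.7 0 50" --pt "-12.7 -1 -145.3 0 5.7 0 50" --pt "-12.7 -1 -145.3 0 5.7 0 50" --pt "-12.7 -1 -145.3 0 5.7 0 50"

```text
clock: 5.85
tcp_pos: [0.4949, -0.1738, 0.2496]
orientation: [-1.567, -0.122, 0.125]
contact_force: [0.2, 1.5, -1.7]
grip_width: 0.0588
```

Request:
drive_tool --pt "0 0 0 0 0 0 50" --pt "0 0 0 0 0 0 50"

```text
clock: 6.05
tcp_pos: [0.495, -0.1722, 0.2493]
orientation: [-1.566, -0.123, 0.127]
contact_force: [-0.1, -0.2, -0.9]
grip_width: 0.0595
```

```bash
python3 - <<'E'
from h import *
f=cam('wrist','w6');st()
a=f['frame'][20:290,130:490].astype(float)
cv2.imwrite('pics/z6.png',np.clip(cv2.resize(a,(800,600),interpolation=2)*1.6,0,255).astype(np.uint8))
print(proj(f,[[.4657,-.178,.014]]))
E
```

```text
t 6.1 p [ 0.495  -0.1723  0.2494] F [ 0.19 -0.52 -0.83] w 0.059306837665504854
[[ 0.987 -0.002 -0.159]
 [ 0.159  0.001  0.987]
 [-0.002 -1.     0.001]] [-0.205  0.221  0.496  1.918 -0.122  1.034  2.074]
[[283.68945566 155.23473561]]
```

View pics/z6.png

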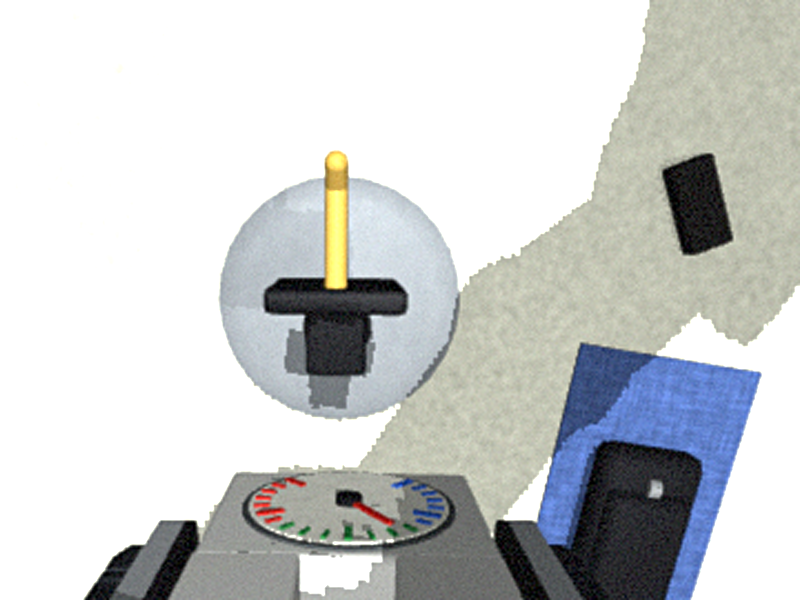

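```bash
python3 - <<'E'
from h import *
f=load('w6');o,M=r.get_obs(),None
o=dict(o);M=R.from_rotvec(o['orientation']).as_matrix();p=o['tcp_pos']
hv=cv2.cvtColor(f['frame'],cv2.COLOR_BGR2HSV);H,S,V=[hv[...,i] for i in range(3)];I=f['frame'].astype(int)
br=((S>90)&(H>12)&(H<35)&(V>60)).astype(np.uint8)
rows=[];
for y in range(86,152,2):
    xs=np.nonzero(br[y,260:310])[0]+260
    if len(xs):rows.append([y,xs.min(),xs.max()])
rows=np.array(rows);print(rows[::4].tolist(),rows[-1])
q=rows[(rows[:,0]>104)&(rows[:,0]<144)];mid=np.c_[(q[:,1]+q[:,2])/2,q[:,0]]
tl=lambda P:np.round((np.atleast_2d(P)-p)@M*1000,1)
P=onz(f,mid,.16);k=np.polyfit(P[:,0],P[:,1],1);print('prong yaw',np.degrees(np.arctan(k[0])),'tool',tl(P[[0,-1]]))
print('tip end',tl(onz(f,[[281.2,20+152/2.222]],.169)))
m=((I[...,0]>=I[...,2]-3)&(V>40)).astype(np.uint8);z=np.zeros_like(m);z[85:215,215:345]=m[85:215,215:345]
c=max(cv2.findContours(z,0,1)[0],key=cv2.contourArea)[:,0];c=c[(abs(c[:,0]-283)>25)&(c[:,0]<325)]
Q=onz(f,c,.014)[:,:2]
for _ in range(3):
    s=np.linalg.lstsq(np.c_[2*Q,np.ones(len(Q))],(Q**2).sum(1),rcond=None)[0];rad=np.sqrt(s[2]+s[0]**2+s[1]**2);res=np.hypot(*(Q-s[:2]).T)-rad;Q=Q[abs(res)<2*res.std()]
print('foot',s[:2],rad,res.std(),'tool',tl([s[0],s[1],.014]))
for nm,px in [('TL',(130+265/2.222,20+281/2.222)),('TR',(130+407/2.222,20+281/2.222))]:
    print(nm,tl(onz(f,[px],.167)),px)
# gauge edges: row near its top, world z = tcp+.0595 for top front edge; dial hub
g=V[20+560//2];
for row in (265,272,280):
    print(row,V[row,255:320].tolist())
E
```

```text
[[88, 279, 283], [96, 277, 285], [104, 277, 285], [112, 276, 285], [120, 276, 285], [128, 276, 285], [136, 276, 285], [144, 276, 285]] [148 276 285]
prong yaw 8.8967388818862 tool [[-76.8  89.6  -2.6]
 [-53.3  89.5  -2.7]]
tip end [[-87.   80.6  -1.9]]
foot [ 0.46674022 -0.18168515] 0.058428731957280405 0.005331657757282707 tool [[-28.8 235.5  -5. ]]
TL [[-50.8  82.5 -23.3]] (249.26192619261926, 146.46264626462647)
TR [[-50.8  82.6  19.2]] (313.16831683168317, 146.46264626462647)
265 [99, 99, 97, 101, 98, 91, 92, 76, 71, 69, 68, 62, 70, 64, 58, 60, 47, 45, 38, 34, 32, 31, 40, 32, 44, 72, 71, 58, 64, 84, 86, 85, 78, 86, 87, 84, 85, 59, 60, 56, 60, 59, 66, 49, 56, 39, 43, 22, 26, 24, 18, 23, 34, 40, 32, 44, 40, 43, 53, 60, 60, 69, 70, 71, 70]
272 [99, 96, 91, 97, 98, 95, 94, 97, 84, 96, 168, 194, 196, 193, 198, 194, 194, 193, 194, 190, 190, 196, 195, 194, 189, 194, 196, 192, 189, 192, 190, 192, 192, 189, 190, 189, 190, 193, 192, 192, 192, 195, 187, 188, 187, 189, 181, 110, 101, 106, 109, 105, 103, 66, 67, 65, 69, 69, 64, 69, 68, 65, 69, 69, 67]
280 [93, 98, 94, 96, 97, 97, 95, 86, 70, 86, 179, 209, 207, 208, 206, 207, 206, 204, 206, 205, 208, 214, 204, 212, 207, 206, 208, 208, 205, 204, 206, 202, 203, 209, 207, 207, 199, 204, 206, 205, 206, 124, 113, 115, 118, 119, 118, 117, 115, 115, 120, 117, 104, 60, 61, 64, 71, 68, 65, 73, 74, 61, 68, 67, 70]
```

View pics/w6.png

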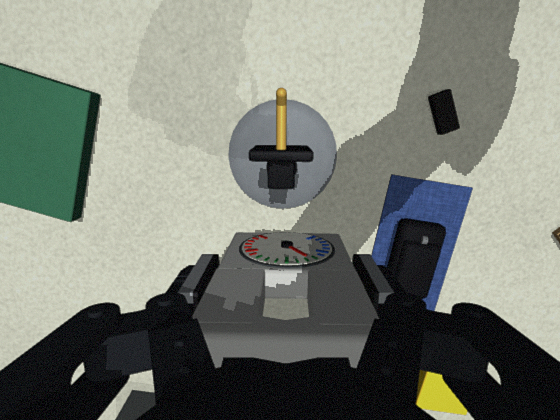

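```bash
python3 - <<'E'
from h import *
f=load('w6');o=r.get_obs();M=R.from_rotvec(o['orientation']).as_matrix();p=o['tcp_pos']
c,d=ray(f,[[287,244],[265,280],[308,280],[235,234],[338,234],[190,322],[381,322],[195,364],[362,364]])
c=(c-p)@M;d=d@M;print('cam',c*1000)
for i,x in zip(range(7),[-7]*7): print(np.round((c+d[i]*((x/1000-c[0])/d[i,0]))*1000,1))
# bottom in slab: 
P=c+d[7:]*((-.0595-c[1])/d[7:,1])[:,None];print(P*1000)
E
```

```text
cam [ -68.24206539 -142.31274689    0.62504771]
[-7.  16.8  1.5]
[ -7.  -22.6  -7.4]
[ -7.  -22.6   9.6]
[ -7.   32.1 -27.3]
[-7.  32.  29.8]
[ -7.  -50.9 -29.3]
[ -7.  -50.9  30.6]
[[  1.35895485 -59.5        -26.05300786]
 [  1.4019759  -59.5         23.20967185]]
```

```bash
python3 - <<'E'
from h import *
f=cam('scene','s7');o,M=st()
p=o['tcp_pos']
pts={}
for nm,l in {'TFl':(-7,-59.5,-30),'TFr':(-7,-59.5,30),'TBl':(7,-59.5,-30),'TBr':(7,-59.5,30),'BFl':(-7,37.5,-30),'BFr':(-7,37.5,30),'BBl':(7,37.5,-30),'BBr':(7,37.5,30)}.items():
    pts[nm]=proj(f,p+M@np.array(l)/1000)[0]
print({k:np.round(v,1).tolist() for k,v in pts.items()})
c=np.mean(list(pts.values()),0).astype(int);print(c)
x0,y0=c[0]-40,c[1]-30
a=f['frame'][y0:y0+60,x0:x0+80].astype(float)
im=np.clip(cv2.resize(a,(800,600),interpolation=2)*2,0,255).astype(np.uint8)
for v in pts.values(): cv2.circle(im,tuple(int(t) for t in ((v-[x0,y0]+.5)*10)),4,(0,0,255),-1)
cv2.imwrite('pics/z7.png',im)
E
```

```text
t 6.15 p [ 0.495  -0.1725  0.2495] F [ 0.44  0.19 -0.74] w 0.059471154428008315
[[ 0.987 -0.002 -0.159]
 [ 0.159  0.001  0.987]
 [-0.002 -1.     0.001]] [-0.205  0.221  0.496  1.918 -0.122  1.034  2.074]
{'TFl': [264.3, 115.1], 'TFr': [283.4, 119.0], 'TBl': [262.4, 117.6], 'TBr': [281.7, 121.6], 'BFl': [265.7, 142.1], 'BFr': [284.0, 146.1], 'BBl': [263.9, 144.7], 'BBr': [282.3, 148.8]}
[273 131]
```

View pics/z7.png

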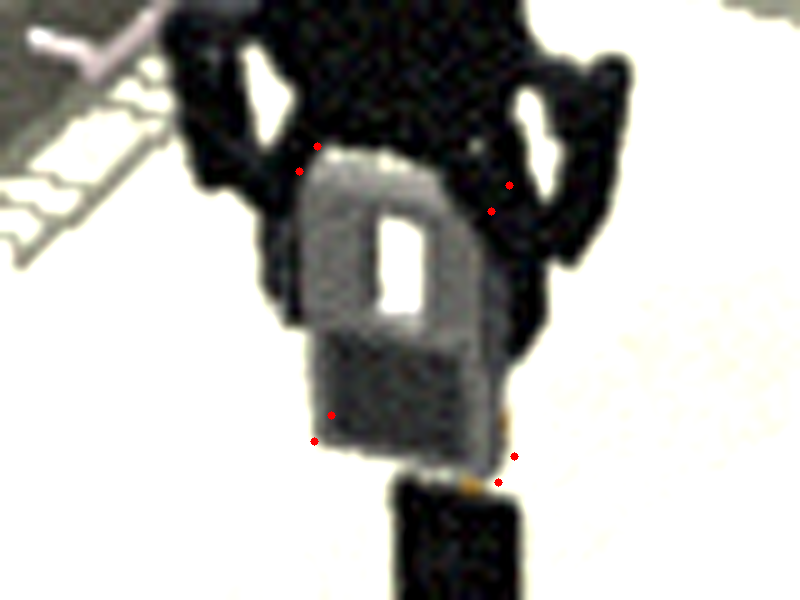

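```bash
python3 go.py .390 -.1932 .25 98.9
```

```text
t 6.15 p [ 0.495  -0.1725  0.2495] F [ 0.44  0.19 -0.74] w 0.059471154428008315
[[ 0.987 -0.002 -0.159]
 [ 0.159  0.001  0.987]
 [-0.002 -1.     0.001]] [-0.205  0.221  0.496  1.918 -0.122  1.034  2.074]
row [-107.    -0.3   -3.7] [-0.06  0.25 -0.12]
```

Request:
drive_tool --pt "-35 0 -1.5 0 0.25 0 50" --pt "-70 0 -3 0 0.25 0 50" --pt "-95 0 -3.7 0 0.25 0 50" --pt "-107 0 -3.7 0 0.25 0 50" --pt "-107 0 -3.7 0 0.25 0 50"

```text
clock: 6.65
tcp_pos: [0.3892, -0.193, 0.25]
orientation: [-1.566, -0.121, 0.122]
contact_force: [-0.9, 0.2, -0.4]
grip_width: 0.0592
```

```bash
python3 go.py .390 -.1932 .25 98.9; python3 - <<'E'
from h import *
cam('wrist','w8')
E
```

```text
t 6.65 p [ 0.3892 -0.193   0.25  ] F [-0.87  0.24 -0.35] w 0.05917321697859805
[[ 0.988 -0.001 -0.154]
 [ 0.154  0.002  0.988]
 [-0.001 -1.     0.002]] [-0.188  0.036  0.527  2.103 -0.023  1.01   2.077]
row [ 0.8 -0.  -0.3] [-0.1  -0.03 -0.06]
```

View pics/w8.png

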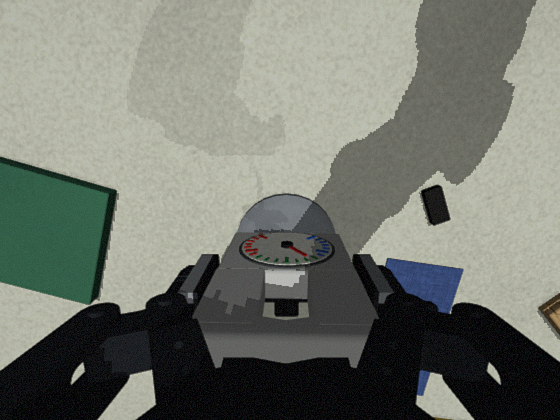

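Request:
drive_tool --pt "0 30 0 0 0 0 50" --pt "0 60 0 0 0 0 50" --pt "0 90 0 0 0 0 50" --pt "0 112 0 0 0 0 50" --pt "0 116 0 0 0 0 50"

```text
clock: 7.2
tcp_pos: [0.3906, -0.1917, 0.132]
orientation: [-1.566, -0.12, 0.127]
contact_force: [0.1, -0.4, -1.5]
grip_width: 0.0591
```

Request:
drive_tool --pt "0 0 0 0 0 0 50" --pt "0 0 0 0 0 0 50"

```text
clock: 7.4
tcp_pos: [0.3921, -0.1917, 0.1327]
orientation: [-1.567, -0.122, 0.127]
contact_force: [-0.5, -1.0, -0.6]
grip_width: 0.0596
```

```bash
python3 go.py .390 -.1932 .134 98.9; python3 - <<'E'
from h import *
cam('wrist','w9');f=cam('scene','s9')
cv2.imwrite('pics/z9.png',np.clip(cv2.resize(f['frame'][110:210,220:340].astype(float),(720,600),interpolation=2)*2,0,255).astype(np.uint8))
E
```

```text
t 7.4 p [ 0.3921 -0.1917  0.1327] F [-0.49 -1.01 -0.63] w 0.05959451266214879
[[ 0.987 -0.003 -0.158]
 [ 0.158  0.     0.987]
 [-0.003 -1.     0.001]] [-0.13   0.243  0.508  2.222 -0.178  0.718  2.23 ]
row [-2.3 -1.3 -1.2] [-0.05  0.18 -0.19]
```

View pics/w9.png

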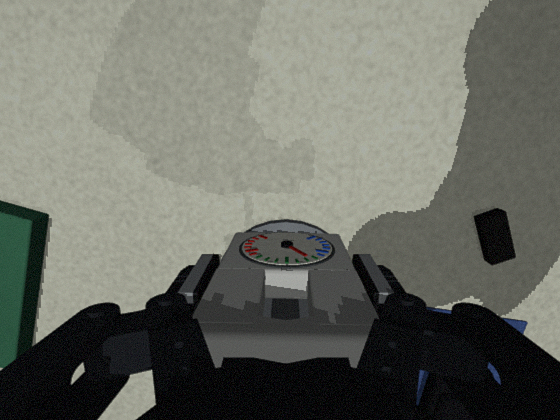

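View pics/z9.png

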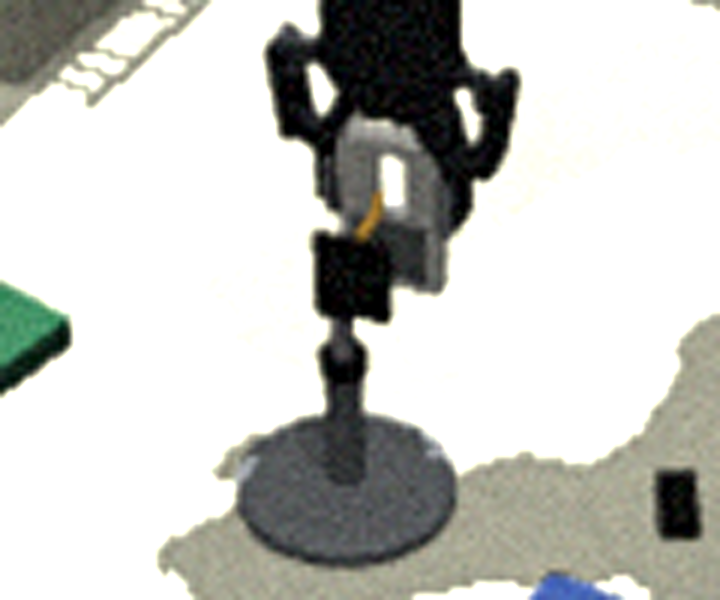

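```bash
python3 - <<'E'
from h import *
f=load('s9');o=r.get_obs();M=R.from_rotvec(o['orientation']).as_matrix();p=o['tcp_pos']
def tl(px,x):
    c,d=ray(f,[px]);c=(c-p)@M;d=d[0]@M;return np.round((c+d*((x/1000-c[0])/d[0]))*1000,1)
q=lambda X,Y:[220+(X)/6-.4,110+Y/6-.4]
for x in (7,): print('slot TL,TR,BL,BR back', [tl(q(*a),x) for a in((380,153),(405,157),(381,207),(406,214))])
for x in(12,15,18): print('tip',x,tl(q(381,196),x))
for x in(55,58):print('plate corners',x,[tl(q(*a),x) for a in((315,232),(390,246),(388,320))])
E
```

```text
slot TL,TR,BL,BR back [array([  7. , -49.4,  -6.1]), array([  7. , -50.3,   8.3]), array([  7. , -13.6,  -6.2]), array([  7. , -12.6,   8.4])]
tip 12 [ 12. -25.  -4.]
tip 15 [ 15.  -27.4  -2.8]
tip 18 [ 18.  -29.8  -1.6]
plate corners 55 [array([ 55. , -25.9, -25. ]), array([ 55. , -27.7,  17.8]), array([55. , 22.7, 15.8])]
plate corners 58 [array([ 58. , -28.4, -23.7]), array([ 58. , -30.2,  19. ]), array([58. , 20.1, 17. ])]
```

Request:
drive_tool --pt "-1 5.5 -2.4 0 0.2 0 50" --pt "-1 5.5 -2.4 0 0.2 0 50" --pt "0 5.5 -2.4 0 0.2 0 50"

```text
clock: 7.8
tcp_pos: [0.3921, -0.1944, 0.1276]
orientation: [-1.567, -0.119, 0.123]
contact_force: [0.2, 1.0, -2.4]
grip_width: 0.0594
```

```bash
python3 go.py .3917 -.1940 .127 98.9
```

```text
t 7.8 p [ 0.3921 -0.1944  0.1276] F [ 0.17  1.01 -2.35] w 0.05942157827496776
[[ 0.988 -0.002 -0.153]
 [ 0.153  0.001  0.988]
 [-0.002 -1.     0.001]] [-0.12   0.255  0.506  2.224 -0.189  0.705  2.242]
row [-0.3  0.6  0.4] [-0.05 -0.08 -0.12]
```

Now forward gently (5 mm/row), checking force.

Request:
drive_tool --pt "4 0.5 0 0 0 0 50" --pt "8 0.5 0 0 0 0 50" --pt "12 0.5 0 0 0 0 50" --pt "15 0.5 0 0 0 0 50" --pt "15 0.5 0 0 0 0 50"

```text
clock: 8.3
tcp_pos: [0.4076, -0.192, 0.1271]
orientation: [-1.567, -0.12, 0.123]
contact_force: [0.1, 0.8, -2.0]
grip_width: 0.0595
```

```bash
python3 - <<'E'
from h import *
st();f=cam('scene','s10');w=cam('wrist','w10')
a=np.clip(cv2.resize(f['frame'][115:185,240:310].astype(float),(400,400),interpolation=2)*2,0,255)
b=np.clip(cv2.resize(w['frame'][220:380,200:360].astype(float),(400,400),interpolation=2)*2,0,255)
cv2.imwrite('pics/z10.png',np.hstack([a,b]).astype(np.uint8))
E
```

```text
t 8.3 p [ 0.4076 -0.192   0.1271] F [ 0.14  0.78 -2.05] w 0.05945685163135205
[[ 0.988 -0.002 -0.154]
 [ 0.154  0.     0.988]
 [-0.002 -1.     0.001]] [-0.125  0.277  0.499  2.197 -0.201  0.712  2.236]
```

View pics/z10.png

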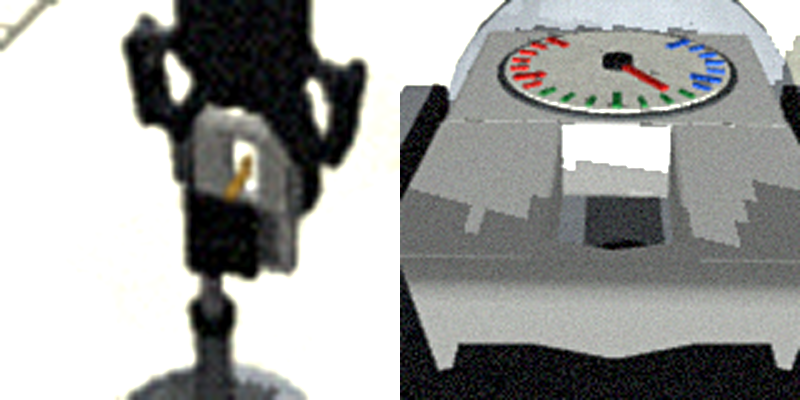

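Request:
drive_tool --pt "5 0 0 0 0 0 50" --pt "10 0 0 0 0 0 50" --pt "15 0 0 0 0 0 50" --pt "20 0 0 0 0 0 50" --pt "22 0 0 0 0 0 50"

```text
clock: 8.9
tcp_pos: [0.4295, -0.1885, 0.127]
orientation: [-1.567, -0.12, 0.123]
contact_force: [0.1, 0.4, -2.1]
grip_width: 0.0593
```

```bash
python3 - <<'E'
from h import *
st();f=cam('scene','s11')
a=np.clip(cv2.resize(f['frame'][115:185,240:310].astype(float),(500,500),interpolation=2)*2,0,255)
cv2.imwrite('pics/z11.png',a.astype(np.uint8))
E
```

```text
t 8.9 p [ 0.4295 -0.1885  0.127 ] F [ 0.11  0.37 -2.11] w 0.05932959430553494
[[ 0.988 -0.002 -0.154]
 [ 0.154  0.     0.988]
 [-0.002 -1.     0.001]] [-0.132  0.307  0.489  2.157 -0.215  0.726  2.226]
```

View pics/z11.png

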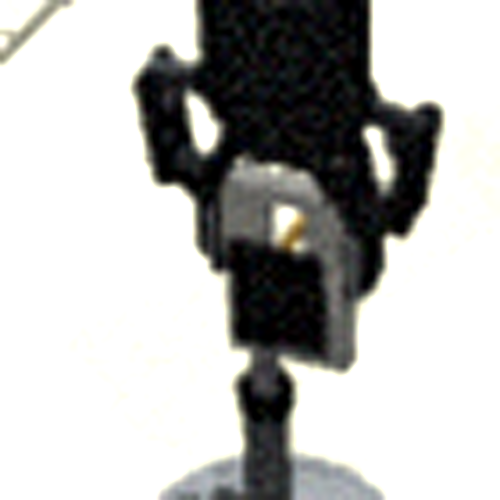

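Request:
drive_tool --pt "1.5 0 0 0 0 0 50" --pt "3 0 0 0 0 0 50" --pt "4.5 0 0 0 0 0 50" --pt "6 0 0 0 0 0 50" --pt "6 0 0 0 0 0 50"

```text
clock: 9.45
tcp_pos: [0.4356, -0.1876, 0.127]
orientation: [-1.567, -0.12, 0.123]
contact_force: [0.6, -0.1, -0.9]
grip_width: 0.0593
```

Request:
drive_tool --pt "1 0 0 0 0 0 50" --pt "2 0 0 0 0 0 50" --pt "2 0 0 0 0 0 50"

```text
clock: 9.75
tcp_pos: [0.4378, -0.1872, 0.127]
orientation: [-1.567, -0.12, 0.123]
contact_force: [-0.8, -0.3, -2.0]
grip_width: 0.0594
```

Request:
drive_tool --pt "0.5 0 0 0 0 0 50" --pt "1 0 0 0 0 0 50" --pt "1 0 0 0 0 0 50"

```text
clock: 10.05
tcp_pos: [0.4388, -0.1871, 0.1271]
orientation: [-1.567, -0.12, 0.123]
contact_force: [-0.2, 0.2, -0.7]
grip_width: 0.0593
```

Request:
drive_tool --pt "0.5 0 0 0 0 0 50" --pt "1 0 0 0 0 0 50" --pt "1 0 0 0 0 0 50"

```text
clock: 10.35
tcp_pos: [0.4399, -0.1869, 0.127]
orientation: [-1.567, -0.12, 0.123]
contact_force: [-0.1, -0.3, -1.5]
grip_width: 0.0594
```

```bash
python3 - <<'E'
from h import *
st();f=cam('scene','s12')
a=np.clip(cv2.resize(f['frame'][115:185,240:310].astype(float),(500,500),interpolation=2)*2,0,255)
cv2.imwrite('pics/z12.png',a.astype(np.uint8))
E
```

```text
t 10.35 p [ 0.4399 -0.1869  0.127 ] F [-0.09 -0.28 -1.51] w 0.059358619074745454
[[ 0.988 -0.002 -0.154]
 [ 0.154  0.     0.988]
 [-0.002 -1.     0.001]] [-0.135  0.32   0.485  2.138 -0.221  0.733  2.221]
```

View pics/z12.png

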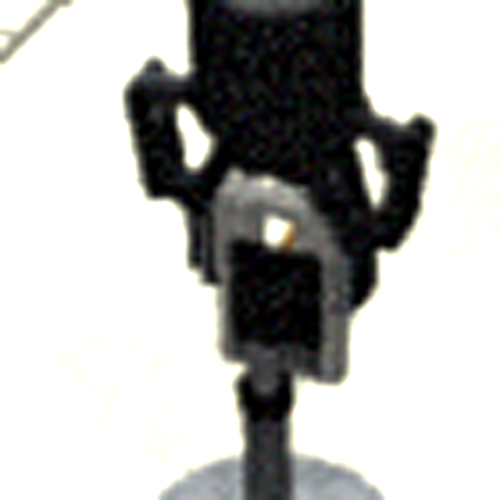

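Request:
drive_tool --pt "0.5 0 0 0 0 0 50" --pt "1 0 0 0 0 0 50" --pt "1 0 0 0 0 0 50"

```text
clock: 10.7
tcp_pos: [0.4408, -0.1868, 0.127]
orientation: [-1.567, -0.12, 0.123]
contact_force: [-0.5, 0.1, -1.0]
grip_width: 0.0598
```

Request:
drive_tool --pt "0.5 0 0 0 0 0 50" --pt "1 0 0 0 0 0 50" --pt "1 0 0 0 0 0 50"

```text
clock: 11.0
tcp_pos: [0.441, -0.1867, 0.1268]
orientation: [-1.567, -0.119, 0.124]
contact_force: [-2.4, -0.4, -0.8]
grip_width: 0.0591
```

Request:
drive_tool --pt "-1.2 0 0 0 0 0 50" --pt "-1.2 0 0 0 0 0 50" --pt "-1.2 0 0 0 0 0 50"

```text
clock: 11.3
tcp_pos: [0.4403, -0.1869, 0.127]
orientation: [-1.567, -0.12, 0.124]
contact_force: [0.2, -0.2, -1.3]
grip_width: 0.059
```

Request:
drive_tool --pt "0 1 0 0 0 0 50" --pt "0 2 0 0 0 0 50" --pt "0 3 0 0 0 0 50" --pt "0 4 0 0 0 0 50" --pt "0 4 0 0 0 0 50"

```text
clock: 11.8
tcp_pos: [0.4402, -0.1868, 0.1228]
orientation: [-1.567, -0.12, 0.124]
contact_force: [0.4, -0.4, -2.0]
grip_width: 0.0592
```

Request:
drive_tool --pt "0 1 0 0 0 0 50" --pt "0 2 0 0 0 0 50" --pt "0 2 0 0 0 0 50"

```text
clock: 12.1
tcp_pos: [0.44, -0.1867, 0.1206]
orientation: [-1.567, -0.119, 0.124]
contact_force: [0.5, -0.3, -1.6]
grip_width: 0.0593
```

Request:
drive_tool --pt "0 1 0 0 0 0 50" --pt "0 2 0 0 0 0 50" --pt "0 2 0 0 0 0 50"

```text
clock: 12.4
tcp_pos: [0.44, -0.1867, 0.1185]
orientation: [-1.567, -0.119, 0.124]
contact_force: [-0.5, 1.3, -2.3]
grip_width: 0.0593
```

Request:
drive_tool --pt "0 1 0 0 0 0 50" --pt "0 2 0 0 0 0 50" --pt "0 2 0 0 0 0 50"

```text
clock: 12.7
tcp_pos: [0.4399, -0.1867, 0.1163]
orientation: [-1.567, -0.119, 0.124]
contact_force: [0.4, -1.5, -1.3]
grip_width: 0.0593
```

Request:
drive_tool --pt "0 1 0 0 0 0 50" --pt "0 1.5 0 0 0 0 50" --pt "0 1.5 0 0 0 0 50"

```text
clock: 13.0
tcp_pos: [0.4398, -0.1866, 0.1148]
orientation: [-1.567, -0.119, 0.125]
contact_force: [0.8, -0.5, -0.5]
grip_width: 0.0594
```

Request:
drive_tool --pt "0 0.5 0 0 0 0 50" --pt "0 1 0 0 0 0 50" --pt "0 1 0 0 0 0 50"

```text
clock: 13.3
tcp_pos: [0.4397, -0.1866, 0.1137]
orientation: [-1.566, -0.119, 0.125]
contact_force: [0.5, 0.6, -2.5]
grip_width: 0.0594
```

Request:
drive_tool --pt "0 0.5 0 0 0 0 50" --pt "0 1 0 0 0 0 50" --pt "0 1 0 0 0 0 50"

```text
clock: 13.6
tcp_pos: [0.4397, -0.1866, 0.1126]
orientation: [-1.566, -0.119, 0.125]
contact_force: [1.0, -0.5, -2.0]
grip_width: 0.0592
```

Request:
drive_tool --pt "0 0.5 0 0 0 0 50" --pt "0 1 0 0 0 0 50" --pt "0 1 0 0 0 0 50"

```text
clock: 13.9
tcp_pos: [0.4397, -0.1866, 0.1116]
orientation: [-1.566, -0.119, 0.125]
contact_force: [0.1, -0.2, -0.3]
grip_width: 0.0594
```

Request:
drive_tool --pt "0 0.5 0 0 0 0 50" --pt "0 1 0 0 0 0 50" --pt "0 1 0 0 0 0 50"

```text
clock: 14.2
tcp_pos: [0.4398, -0.1867, 0.1107]
orientation: [-1.566, -0.119, 0.125]
contact_force: [-1.1, 0.6, 2.4]
grip_width: 0.0596
```

Request:
drive_tool --pt "0 0.5 0 0 0 0 50" --pt "0 1 0 0 0 0 50" --pt "0 1 0 0 0 0 50"

```text
clock: 14.5
tcp_pos: [0.4399, -0.1867, 0.1099]
orientation: [-1.566, -0.119, 0.124]
contact_force: [-1.7, 0.8, 6.0]
grip_width: 0.0592
```

Request:
drive_tool --pt "0 0.6 0 0 0 0 50" --pt "0 0.6 0 0 0 0 50" --pt "0 0.6 0 0 0 0 50" --pt "0 0.6 0 0 0 0 50" --pt "0 0.6 0 0 0 0 50"

```text
clock: 15.0
tcp_pos: [0.4399, -0.1867, 0.1095]
orientation: [-1.566, -0.119, 0.124]
contact_force: [-3.2, 0.4, 6.5]
grip_width: 0.0593
```

```bash
python3 - <<'E'
from h import *
st()
E
```

```text
t 15.0 p [ 0.4399 -0.1867  0.1095] F [-3.21  0.35  6.48] w 0.05931048523567482
[[ 0.988 -0.004 -0.154]
 [ 0.154  0.001  0.988]
 [-0.003 -1.     0.001]] [-0.119  0.352  0.47   2.148 -0.246  0.695  2.242]
```

Request:
drive_tool --pt "-0.6 0.8 0 0 0 0 50" --pt "-0.6 0.8 0 0 0 0 50" --pt "-0.6 0.8 0 0 0 0 50" --pt "-0.6 0.8 0 0 0 0 50" --pt "-0.6 0.8 0 0 0 0 50"

```text
clock: 15.5
tcp_pos: [0.4399, -0.1867, 0.1092]
orientation: [-1.566, -0.12, 0.124]
contact_force: [-1.5, 1.3, 8.6]
grip_width: 0.0592
```

Request:
drive_tool --pt "-0.2 0.5 0 0 0 0 50" --pt "-0.2 0.5 0 0 0 0 50" --pt "-0.2 0.5 0 0 0 0 50" --pt "-0.2 0.5 0 0 0 0 50" --pt "-0.2 0.5 0 0 0 0 50"

```text
clock: 16.0
tcp_pos: [0.4399, -0.1867, 0.109]
orientation: [-1.566, -0.12, 0.123]
contact_force: [-2.0, 1.3, 7.2]
grip_width: 0.0591
```

Request:
drive_tool --pt "-0.2 0.5 0 0 0 0 50" --pt "-0.2 0.5 0 0 0 0 50" --pt "-0.2 0.5 0 0 0 0 50" --pt "-0.2 0.5 0 0 0 0 50" --pt "-0.2 0.5 0 0 0 0 50"

```text
clock: 16.5
tcp_pos: [0.44, -0.1867, 0.1089]
orientation: [-1.566, -0.121, 0.123]
contact_force: [-2.5, 1.6, 8.1]
grip_width: 0.0593
```

Request:
drive_tool --pt "-0.2 0.5 0 0 0 0 50" --pt "-0.2 0.5 0 0 0 0 50" --pt "-0.2 0.5 0 0 0 0 50" --pt "-0.2 0.5 0 0 0 0 50" --pt "-0.2 0.5 0 0 0 0 50"

```text
clock: 17.0
tcp_pos: [0.44, -0.1867, 0.1088]
orientation: [-1.565, -0.121, 0.122]
contact_force: [-3.4, 1.6, 7.8]
grip_width: 0.0589
```

Request:
drive_tool --pt "-0.5 -0.7 0 0 0 0 50" --pt "-0.7 -1.4 0 0 0 0 50" --pt "-0.8 -1.9 0 0 0 0 50" --pt "-0.8 -1.9 0 0 0 0 50"

```text
clock: 17.4
tcp_pos: [0.4398, -0.1867, 0.1108]
orientation: [-1.566, -0.122, 0.122]
contact_force: [1.9, 1.8, 1.9]
grip_width: 0.0594
```

```bash
python3 - <<'E'
from h import *
st();r.grab_frame('scene');st();r.grab_frame('scene');st()
E
```

```text
t 17.4 p [ 0.4398 -0.1867  0.1108] F [1.86 1.83 1.86] w 0.05936398551639628
[[ 0.988  0.    -0.155]
 [ 0.155  0.002  0.988]
 [ 0.    -1.     0.002]] [-0.118  0.348  0.47   2.15  -0.246  0.694  2.244]
t 17.45 p [ 0.4397 -0.1867  0.1108] F [1.55 3.02 1.14] w 0.058943079734742165
[[ 0.988 -0.    -0.155]
 [ 0.155  0.002  0.988]
 [ 0.    -1.     0.002]] [-0.118  0.348  0.47   2.15  -0.246  0.694  2.244]
t 17.5 p [ 0.4397 -0.1867  0.1108] F [1.51 1.71 2.11] w 0.05974500537803624
[[ 0.988 -0.    -0.155]
 [ 0.155  0.002  0.988]
 [ 0.    -1.     0.002]] [-0.118  0.348  0.47   2.15  -0.246  0.694  2.244]
```

Request:
drive_tool --pt "0.4 -0.5 0.5 0 0 0 50" --pt "0.4 -0.5 0.5 0 0 0 50" --pt "0.4 -0.5 0.5 0 0 0 50"

```text
clock: 17.8
tcp_pos: [0.4398, -0.1863, 0.1112]
orientation: [-1.566, -0.122, 0.122]
contact_force: [0.7, -0.7, 0.0]
grip_width: 0.0596
```

```bash
python3 - <<'E'
from h import *
st();w=cam('wrist','w20');st();f=cam('scene','s20')
a=np.clip(cv2.resize(f['frame'][115:185,240:310].astype(float),(400,400),interpolation=2)*2,0,255)
b=np.clip(cv2.resize(w['frame'][220:380,200:360].astype(float),(400,400),interpolation=2)*2,0,255)
cv2.imwrite('pics/z20.png',np.hstack([a,b]).astype(np.uint8))
E
```

```text
t 17.8 p [ 0.4398 -0.1863  0.1112] F [ 0.69 -0.67  0.01] w 0.05961800223167414
[[ 0.988 -0.001 -0.155]
 [ 0.155  0.002  0.988]
 [-0.    -1.     0.002]] [-0.12   0.348  0.47   2.149 -0.245  0.696  2.242]
t 17.85 p [ 0.4399 -0.1863  0.1112] F [ 0.8  -0.17  0.38] w 0.05951274782425792
[[ 0.988 -0.    -0.155]
 [ 0.155  0.002  0.988]
 [-0.    -1.     0.002]] [-0.12   0.348  0.47   2.149 -0.245  0.696  2.242]
```

View pics/z20.png

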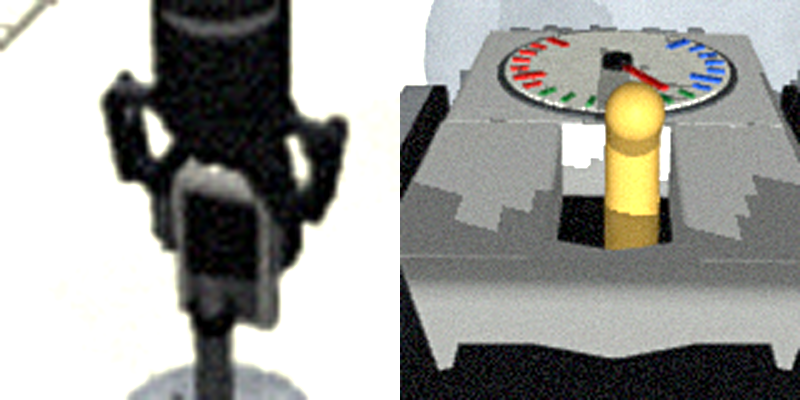

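Request:
drive_tool --pt "0 0 1 0 0 0 50" --pt "0 0 2 0 0 0 50" --pt "0 0 2.8 0 0 0 50" --pt "0 0 2.8 0 0 0 50"

```text
clock: 18.3
tcp_pos: [0.4391, -0.1834, 0.1111]
orientation: [-1.566, -0.121, 0.123]
contact_force: [-0.2, 0.6, -0.5]
grip_width: 0.0594
```

Request:
drive_tool --pt "0 0.5 0 0 0 0 50" --pt "0 1 0 0 0 0 50" --pt "0 1 0 0 0 0 50"

```text
clock: 18.6
tcp_pos: [0.4391, -0.1834, 0.1102]
orientation: [-1.566, -0.121, 0.122]
contact_force: [-1.0, 0.1, 3.2]
grip_width: 0.0588
```

```bash
python3 - <<'E'
from h import *
st();w=cam('wrist','w21');st()
b=np.clip(cv2.resize(w['frame'][220:380,200:360].astype(float),(400,400),interpolation=2)*2,0,255)
cv2.imwrite('pics/z21.png',b.astype(np.uint8))
E
```

```text
t 18.6 p [ 0.4391 -0.1834  0.1102] F [-0.96  0.12  3.16] w 0.05882080757654069
[[ 0.988 -0.001 -0.155]
 [ 0.155  0.002  0.988]
 [-0.001 -1.     0.002]] [-0.125  0.347  0.469  2.154 -0.245  0.692  2.237]
t 18.65 p [ 0.4391 -0.1834  0.1102] F [-1.15 -0.48  1.92] w 0.059023375737431744
[[ 0.988 -0.001 -0.155]
 [ 0.155  0.002  0.988]
 [-0.001 -1.     0.002]] [-0.125  0.347  0.469  2.154 -0.245  0.692  2.237]
```

View pics/z21.png

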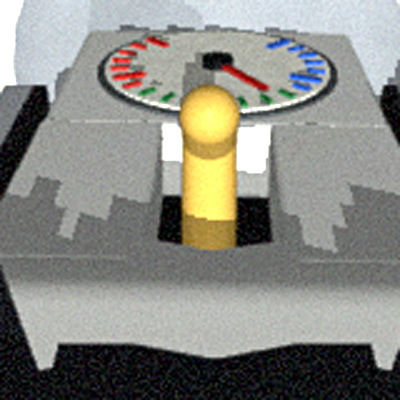

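Request:
drive_tool --pt "-0.2 0.6 0 0 0 0 50" --pt "-0.2 1.2 0 0 0 0 50" --pt "-0.2 1.8 0 0 0 0 50" --pt "-0.2 1.8 0 0 0 0 50"

```text
clock: 19.05
tcp_pos: [0.4392, -0.1834, 0.1086]
orientation: [-1.565, -0.122, 0.122]
contact_force: [-1.7, 0.5, 6.9]
grip_width: 0.0591
```

```bash
python3 -c "
from h import *
st()"
```

```text
t 19.05 p [ 0.4392 -0.1834  0.1086] F [-1.67  0.51  6.9 ] w 0.059060821075069894
[[ 0.988 -0.    -0.155]
 [ 0.155  0.002  0.988]
 [-0.    -1.     0.002]] [-0.123  0.35   0.467  2.155 -0.248  0.689  2.239]
```

Request:
drive_tool --pt "-0.2 0.6 0 0 0 0 50" --pt "-0.2 0.6 0 0 0 0 50" --pt "-0.2 0.6 0 0 0 0 50" --pt "-0.2 0.6 0 0 0 0 50"

```text
clock: 19.45
tcp_pos: [0.4392, -0.1835, 0.1085]
orientation: [-1.565, -0.122, 0.122]
contact_force: [-1.4, 1.4, 9.1]
grip_width: 0.0591
```

Request:
drive_tool --pt "-0.2 0.4 0 0 0 0 50" --pt "-0.2 0.4 0 0 0 0 50" --pt "-0.2 0.4 0 0 0 0 50" --pt "-0.2 0.4 0 0 0 0 50"

```text
clock: 19.85
tcp_pos: [0.4392, -0.1834, 0.1084]
orientation: [-1.565, -0.122, 0.121]
contact_force: [-3.2, 1.0, 8.4]
grip_width: 0.0594
```

Request:
drive_tool --pt "-0.2 0.4 0 0 0 0 50" --pt "-0.2 0.4 0 0 0 0 50" --pt "-0.2 0.4 0 0 0 0 50" --pt "-0.2 0.4 0 0 0 0 50" --pt "-0.2 0.4 0 0 0 0 50"

```text
clock: 20.35
tcp_pos: [0.4393, -0.1834, 0.1084]
orientation: [-1.565, -0.123, 0.121]
contact_force: [-1.4, 1.1, 9.0]
grip_width: 0.0594
```

Request:
drive_tool --pt "-0.2 0.4 0 0 0 0 50" --pt "-0.2 0.4 0 0 0 0 50" --pt "-0.2 0.4 0 0 0 0 50"

```text
clock: 20.65
tcp_pos: [0.4393, -0.1834, 0.1084]
orientation: [-1.564, -0.123, 0.12]
contact_force: [-1.5, 1.1, 8.0]
grip_width: 0.0594
```

Steady 8–9 N for over 1.2 s. Relax to zero load.

Request:
drive_tool --pt "-0.3 -0.7 0 0 0 0 50" --pt "-0.5 -1.4 0 0 0 0 50" --pt "-0.5 -2.2 0 0 0 0 50" --pt "-0.5 -2.3 0 0 0 0 50" --pt "-0.5 -2.3 0 0 0 0 50"

```text
clock: 21.15
tcp_pos: [0.439, -0.1835, 0.1107]
orientation: [-1.565, -0.123, 0.12]
contact_force: [0.9, 0.6, 0.1]
grip_width: 0.0593
```

```bash
python3 -c "
from h import *
st();r.grab_frame('top');st();r.grab_frame('top');st()"
```

```text
t 21.15 p [ 0.439  -0.1835  0.1107] F [0.92 0.63 0.08] w 0.05932405610491842
[[ 0.988  0.002 -0.155]
 [ 0.155  0.003  0.988]
 [ 0.002 -1.     0.003]] [-0.123  0.345  0.468  2.155 -0.247  0.691  2.24 ]
t 21.2 p [ 0.4389 -0.1835  0.1106] F [1.37 0.68 0.79] w 0.05932580522059135
[[ 0.988  0.002 -0.155]
 [ 0.155  0.003  0.988]
 [ 0.002 -1.     0.003]] [-0.123  0.345  0.468  2.155 -0.247  0.691  2.24 ]
t 21.25 p [ 0.4389 -0.1835  0.1106] F [1.84 0.14 0.93] w 0.0590632225889781
[[ 0.988  0.002 -0.155]
 [ 0.155  0.003  0.988]
 [ 0.002 -1.     0.003]] [-0.123  0.345  0.468  2.155 -0.247  0.691  2.24 ]
```

Request:
drive_tool --pt "0.8 -0.1 0 0 0 0 50" --pt "0.8 -0.1 0 0 0 0 50" --pt "0.8 -0.1 0 0 0 0 50" --squeeze 20

```text
clock: 21.55
tcp_pos: [0.4392, -0.1835, 0.1106]
orientation: [-1.564, -0.122, 0.121]
contact_force: [-2.0, 0.1, 1.5]
grip_width: 0.0593
```

Request:
drive_tool --pt "0 0 0 0 0 0 62" --pt "0 0 0 0 0 0 65" --pt "0 0 0 0 0 0 70" --pt "0 0 0 0 0 0 76" --pt "0 0 0 0 0 0 80"

```text
clock: 22.05
tcp_pos: [0.4392, -0.1834, 0.1106]
orientation: [-1.564, -0.122, 0.121]
contact_force: [-0.9, 0.4, -0.6]
grip_width: 0.0798
```

Request:
drive_tool --pt "0 0 0 0 0 0 80" --pt "0 0 0 0 0 0 80" --pt "0 0 0 0 0 0 80"

```text
clock: 22.35
tcp_pos: [0.4392, -0.1835, 0.1106]
orientation: [-1.564, -0.122, 0.121]
contact_force: [-1.1, 0.5, -0.3]
grip_width: 0.0802
```

```bash
python3 - <<'E'
from h import *
st();w=cam('wrist','w22');st()
E
```

```text
t 22.35 p [ 0.4392 -0.1835  0.1106] F [-1.1   0.51 -0.27] w 0.08023719976559712
[[ 0.988  0.001 -0.154]
 [ 0.154  0.003  0.988]
 [ 0.001 -1.     0.003]] [-0.123  0.346  0.468  2.154 -0.247  0.692  2.239]
t 22.4 p [ 0.4392 -0.1835  0.1106] F [ 0.35 -0.43  0.02] w 0.0798665061714211
[[ 0.988  0.001 -0.154]
 [ 0.154  0.003  0.988]
 [ 0.001 -1.     0.003]] [-0.123  0.346  0.468  2.154 -0.247  0.692  2.239]
```

View pics/w22.png

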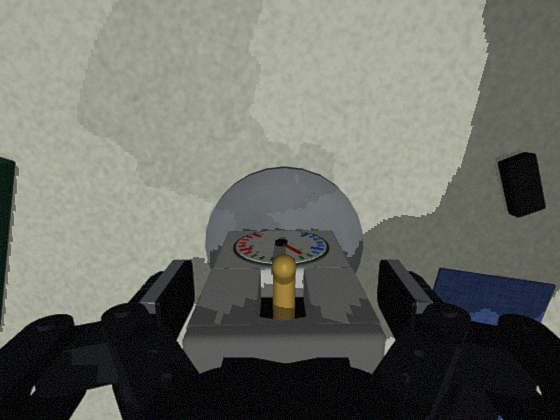

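Request:
drive_tool --pt "0 -5 0 0 0 0 85" --pt "0 -15 0 0 0 0 85" --pt "0 -30 0 0 0 0 85" --pt "0 -50 0 0 0 0 85" --pt "0 -80 0 0 0 0 85"

```text
clock: 22.9
tcp_pos: [0.4383, -0.1836, 0.1912]
orientation: [-1.564, -0.121, 0.122]
contact_force: [0.6, 0.1, 0.2]
grip_width: 0.0853
```

Request:
drive_tool --pt "0 -40 0 0 0 0 85" --pt "40 -80 0 0 0 0 85" --pt "70 -80 0 0 0 0 85" --pt "70 -80 0 0 0 0 85" --pt "70 -80 0 0 0 0 85"

```text
clock: 23.4
tcp_pos: [0.5075, -0.173, 0.2715]
orientation: [-1.565, -0.121, 0.123]
contact_force: [-0.7, 0.0, -0.0]
grip_width: 0.0845
```

```bash
python3 - <<'E'
from h import *
st();w=cam('wrist','w23');f=cam('scene','s23');t=cam('top','t23');st()
cv2.imwrite('pics/z23.png',np.clip(cv2.resize(f['frame'][115:205,230:350].astype(float),(800,600),interpolation=2)*2,0,255).astype(np.uint8))
E
```

```text
t 23.4 p [ 0.5075 -0.173   0.2715] F [-0.68  0.04 -0.01] w 0.08447805987963006
[[ 0.988 -0.002 -0.155]
 [ 0.155  0.003  0.988]
 [-0.001 -1.     0.003]] [-0.231  0.223  0.527  1.866 -0.128  1.088  2.072]
t 23.55 p [ 0.5061 -0.1735  0.2708] F [-0.1   0.32 -0.36] w 0.08512474289720502
[[ 0.988 -0.003 -0.153]
 [ 0.153  0.003  0.988]
 [-0.002 -1.     0.004]] [-0.23   0.222  0.528  1.868 -0.129  1.087  2.072]
```

View pics/w23.png

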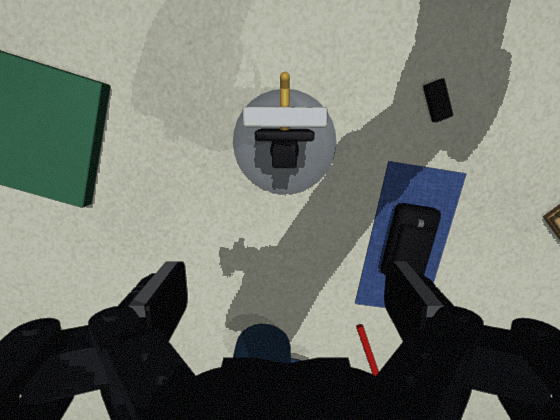

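View pics/z23.png

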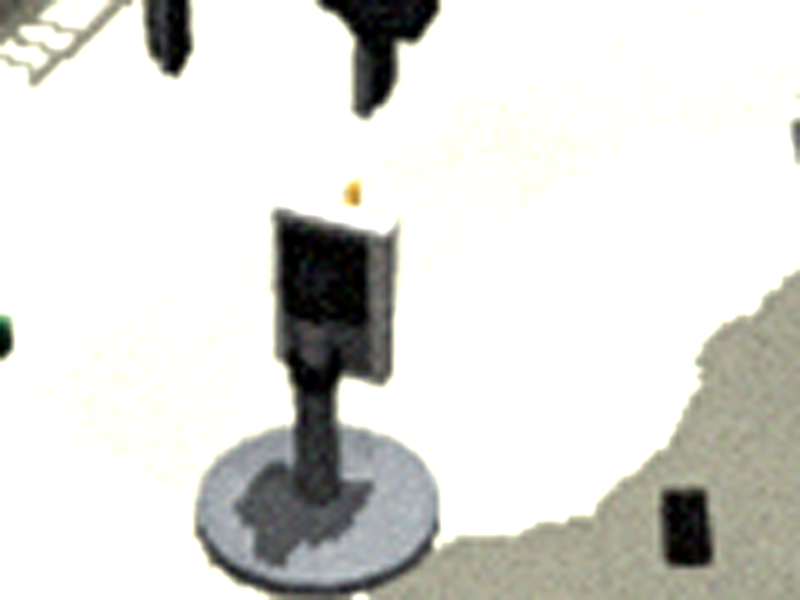

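```bash
python3 - <<'E'
from h import *
w=load('w23');c=285
g=cv2.cvtColor(w['frame'],cv2.COLOR_BGR2GRAY);print(g[100:150,300].tolist(),g[100:150,265].tolist())
M=R.from_rotvec(r.get_obs()['orientation']).as_matrix()
u=np.array([.988,.155,0])
for col in(265,300):
    print([round(float(onz(w,[[col,row]],z)[0]@u)*1000,1) for row,z in((107,.170),(126.5,.170),(129.5,.165),(140,.165))])
a=load('w23')['frame'][90:150,230:340];cv2.imwrite('pics/z24.png',np.clip(cv2.resize(a.astype(float),(770,420),interpolation=2)*1.5,0,255).astype(np.uint8))
E
```

```text
[123, 128, 130, 126, 126, 120, 126, 156, 196, 187, 189, 192, 186, 187, 189, 192, 186, 192, 189, 193, 187, 191, 186, 191, 192, 172, 134, 108, 89, 20, 8, 28, 30, 50, 40, 46, 37, 38, 31, 18, 13, 44, 70, 74, 70, 71, 64, 72, 73, 72] [108, 110, 115, 115, 115, 108, 109, 165, 191, 192, 187, 189, 192, 185, 193, 190, 190, 190, 187, 190, 191, 188, 190, 190, 190, 171, 133, 96, 58, 0, 1, 20, 35, 40, 39, 27, 28, 23, 25, 10, 22, 48, 63, 72, 70, 71, 69, 66, 74, 68]
[397.9, 411.2, 413.4, 420.8]
[397.9, 411.2, 413.4, 420.9]
```

View pics/z24.png

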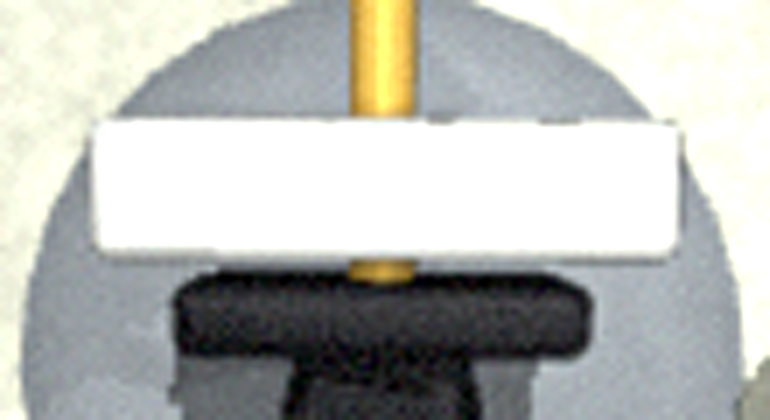

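View pics/t23.png

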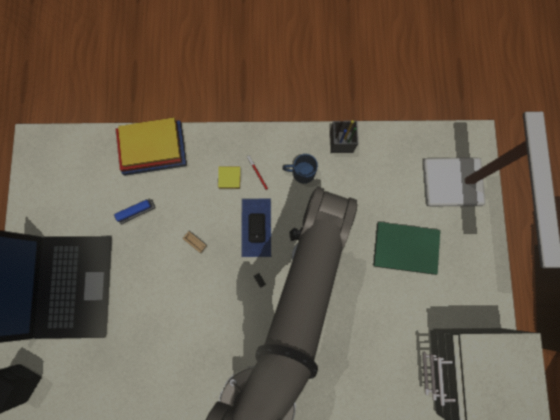

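```bash
python3 -c "
from h import *
st();print(r.hand_in())"
```

```text
t 23.55 p [ 0.5061 -0.1735  0.2708] F [-0.1   0.32 -0.36] w 0.08512474289720502
[[ 0.988 -0.003 -0.153]
 [ 0.153  0.003  0.988]
 [-0.002 -1.     0.004]] [-0.23   0.222  0.528  1.868 -0.129  1.087  2.072]
the job is handed in; nothing more can be done
None
```

The thermometer is out of the cradle and hanging by its slot on the stand's hook, dial facing outward, and the job is handed in at about 23.6 s of 64.

- **Placing:** I moved it back until it touched the plate, eased off about 1 mm and lowered it onto the prong. I felt the prong with its centre line about 159 mm above the desk.
- **Tug:** I tugged it twice. After the first tug, the wrist camera showed the slot about 3 mm off-centre. I slid it over and tugged again. Readings taken between moves were 7–9 N over more than a second each time. With the thermometer's weight that puts about 10.5 N on the stand, under the 15 N limit.
- **Last checks:** The back is about 2–3 mm from the backing plate at the top, so inside 7 mm but not quite touching. The slab is square to the plate and centred on the prong. The robot is clear, with forces near zero, and nothing else looked moved.
- **Disagreements:** The wrist camera measured known sizes about 3% too small. The scene camera put the prong about 3 mm to one side, so I trusted the slot picture and the feel of contact.

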